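# Fetch two test tiles from the blocked drawer and lay them out on the banding wheel

### The arm

A 6-joint arm with a two-finger parallel gripper is mounted at the origin on the work surface; the furniture and walls round the work are solid. World frame = base frame: x ahead of the robot, y to its left, z up, the work surface at z = 0. Lengths are in m, angles in rad, forces in N, time in s.
With the tool pointing down it reaches from about 0.375 to 0.9 m from the base axis. Payload 3.1 kg.
Tool frame: the origin (TCP) lies midway between the tips of the shut fingers; the grasp point (between the pads) lies pinch_z behind it (pinch_z is the distance from the TCP to the grasp point, in m); y points along the fingers, z is the direction in which the jaws open and shut, and the axes are right-handed (so a half turn about y gives the same grasp; the last joint's range is limited). The gripper opens to 87 mm and grips with 3 to 60 N. Pads are 19 mm wide; open, the fingers measure 117 mm over their backs; the gripper's body (75 mm by 190 mm) begins 51 mm behind the grasp point.
Start: joints at [0.956, 0.527, 1.433, -0, 1.181, -0.178], TCP at [0.264, 0.566, 0.193] pointing down, gripper open.
Joint ranges: [-3.08, 3.08], [-0.75, 2.2], [0.22, 2.44], [-1.43, 4.57], [0, 2.65], [-2.85, 2.85]. Speed limits (rad/s): [2.79, 2.79, 3.14, 3.14, 3.14, 3.14].

### API

Orientations are given as a unit quaternion [x, y, z, w].
In Python, from rig import get_obs, camera, hand_in, pinch_z gives the robot as it stands. The module is installed in compiled form; this text tells all that it offers.
- The arm moves only by the tool arm_command, never from a script. Its argument "plan" is a list of rows, each a list of 2 entries, a list of its own where there are three numbers: the shift along the world's x, y, z in units of 25 mm (1.0 is 25 mm), then the turn about the world's z in units of 5 degrees (1.0 is 5 degrees). A call has 1 to 5 rows; each row is the pose to reach, as a shift and turn from the pose commanded when the call began; what a row does not reach only later rows make up. A row lasts 1/10 s, in which the tool goes at most 50 mm and 8.59 degrees, less where a joint would pass 70% of its speed; a pose out of reach is approached as far as the arm can. A call with a gripper value outside its range is refused whole. "fingers" is the opening, from -1 (shut) to 1 (fully open), set as the call begins (left out, the last holds). The fingers move at their own pace and stop on an object; "force" is the grip in N (left out, the last holds). Time passes only in rows, so rows that repeat a pose let the fingers close. It gives the time, the measured TCP pose, the force and the opening at its end, in the units of the state.
- get_obs(): the state, without advancing time (a new reading comes with each control period).
- camera(name): name is "scene" or "side" or "wrist"; returns a dict with "pixels" (420x560x3 uint8, red, green, blue), "camera_matrix" (3x3 intrinsics, pixels), "R" (3x3) and "t" (3): a world point X has camera coordinates R X + t. Camera axes: x right, y down, z forward; pixel columns grow to the right and rows downward; lengths in m; the calibration is good to about 2 mm. A picture is of the moment at which its call begins. There is no depth.
- hand_in(): hands the job in, once; it reports no verdict.
The state is a dict: "time": time; "q": joint angles; "joint_velocities": joint speeds; "joint_torque": joint torques, N m; "position": TCP position; "tool_rot": TCP orientation; "ft_force": force on the tool from outside, world axes, zero at the start; "moment": the same for the moment, N m; "grip_width": finger opening in m.
Only numpy, scipy, OpenCV 4.12 (cv2) and the standard library are available. Lean on these libraries where they do the work, as an engineer would, in place of code of your own. Each camera call takes 0.05 s, during which the arm holds its last target.

### The job

Two glaze jars stand in the way of the half-open tile drawer: stand both jars on top of its low chest, then pull the drawer all the way out. Lay the two test tiles flat on the banding wheel, each centred and lengthways on the strip of tape of its own colour (blue on blue, olive on olive), without turning the wheel. Then push the drawer fully shut and stand each jar back on the very spot on the table where it stood at the start.

Things in the scene. Friction and masses are not known exactly. Their poses are not given: they have to be found in the camera images.
- blue_jar: upright closed glaze jar with a blue body, pale toothed band and black lid; cylinder 64 mm across, 86 mm tall, 0.24 kg. Origin at the centre of its underside, z up. Starts on the table in front of the drawer, left or right of the drawer's handle
- olive_jar: upright closed glaze jar with an olive green body and white lid; cylinder 64 mm across, 86 mm tall, 0.24 kg. Origin at the centre of its underside, z up. Starts on the table in front of the drawer, on the other side of the handle
- blue_tile: flat ceramic test tile 56 x 41 x 9 mm, half of its face blue glaze, half bare clay; 40 g. Origin at the centre of its underside, x along its 56 mm length (the glazed half at +x), y across its 41 mm width, z up. Starts flat in the drawer, its length along the pull and its glazed end to the front, its rear part still under the chest's top
- olive_tile: the same tile with olive green glaze instead of blue; same origin and axes; starts beside the blue one in the drawer
- blue_mark: strip of blue tape, 56 x 18 mm, stuck on the banding wheel's disc along a radius; origin at its centre, 50 mm from the wheel's axis, on the disc's upper face (62 mm above the table); x along the strip, outward. It turns with the disc
- olive_mark: strip of olive green tape, 56 x 18 mm, on the opposite side of the disc; origin at its centre, 50 mm from the axis; x along the strip, outward
- tape_wheel: the banding wheel's iron foot (fixed); origin on the table under its axis. It carries a round grey metal disc 172 mm across, upper face 62 mm above the table, which turns very freely about the upright axis. The straight way from the chest to the wheel is blocked by a fixed wooden drawer unit, 205 mm tall, whose nearest corner stands at about x 0.52, y 0.08; pass on the robot's side of it
- tile_chest: low wooden chest (fixed), 228 mm wide, 121 mm deep, flat top 74 mm above the table. Origin on the table under the middle of its front edge; x points from the front into the chest (the top covers x 0 to 121 mm), y along its front, z up. The drawer pulls out towards -x
- tile_tray (a joint): how far the drawer is pulled out: 0 fully shut, 0.088 m fully out (stop). It starts 44 to 50 mm out and stays where it is left; sliding it takes 1 to 2 N. The drawer is open above: its felt floor is 30 mm above the table, inner width 180 mm, side walls reach 52 mm and the 10 mm thick front board 53 mm above the table; there are about 30 mm beside and between the tiles
- tile_tray_handle (a point): middle of the drawer's brass bar handle, 34 mm above the table: a bar 9 mm thick and 53 mm long, parallel to the drawer's front board, 35 mm of clear space between them. Axes as those of the chest (x points into the chest, so pulling is towards -x); moves with the drawer
Not all that is in view belongs to the job. There is more than one size of the olive_tile; the job needs the larger.

How it is judged:
On the way, in this order (a step that is already met when the one before it is completed fails the run):
1. both jars stand upright on top of the chest (z of blue_jar in the frame of tile_chest between 0.07 and 0.08 m and angle between each of blue_jar, olive_jar's own z axis and vertical below 0.1 rad and z of olive_jar in the frame of tile_chest between 0.07 and 0.08 m and x of each of blue_jar, olive_jar in the frame of tile_chest above 0 m and contact force between each of blue_jar, olive_jar and the fingers below 0.2 N), for 0.2 s.
2. the drawer is pulled out (at least 78 of its 88 mm) (value of joint tile_tray above 0.078 m), for 0.1 s.
3. both tiles lie on the wheel, each on the strip of its own colour (distance between blue_tile and blue_mark below 0.012 m and angle between the x axis of blue_tile and the x axis of blue_mark, either way round below 0.22 rad and distance between olive_tile and olive_mark below 0.012 m and angle between the x axis of olive_tile and the x axis of olive_mark, either way round below 0.22 rad), for 0.2 s.
4. the drawer is shut (value of joint tile_tray below 0.005 m), for 0.2 s.
At the end, for the whole second after the job is handed in: Each tile lies flat on the strip of its colour (centres within 12 mm, lengths within 0.22 rad, either way round); the strips are within 15 mm of where they started; the drawer is shut to 5 mm; each jar stands upright and still on the table within 15 mm of its own first spot (all of step 3 and angle between each of blue_tile, olive_tile's own z axis and vertical below 0.08 rad and distance of each of blue_mark, blue_jar, olive_jar from where it was at the start of the episode below 0.015 m and value of joint tile_tray below 0.005 m and angle between each of blue_jar, olive_jar's own z axis and vertical below 0.1 rad and linear speed of each of blue_jar, olive_jar below 0.02 m/s); the robot touches nothing.
It fails at once if the wheel is turned (its strips moved by more than 25 mm) (distance of blue_mark from where it was at the start of the episode above 0.025 m).
It fails at once if a jar is knocked over (angle between any of blue_jar, olive_jar's own z axis and vertical above 0.7 rad).
It also fails if it takes over 138 s, if anything falls off the work surface, if the arm or the gripper's body presses on something with over 40 N, if the wrist force passes 120 N, or if a joint passes its speed limit or range.

## Working session

There is one attempt and no reset: what is moved stays moved. The work goes in short steps, Python scripts to look and compute and a tool call to move; the robot and the scene stay as the last step left them, time stands still between calls to the robot, and variables do not carry over. Pictures are saved under pics/ and viewed, and the job is handed in when it is done.

Besides the shell and the picture viewer there is one more tool, called after ">>>" as a command line: name --argument value ..., lists and objects as JSON in quotes. arm_command: Moves the arm, as the interface text tells. Its arguments: {"type":"object","properties":{"plan":{"type":"array"},"fingers":{"type":"number"},"force":{"type":"number"}},"required":["plan"]}

```bash
mkdir -p pics
python3 - <<'E'
from rig import get_obs,camera,pinch_z
import cv2
o=get_obs();print(o,pinch_z)
for n in("scene","side","wrist"):
    c=camera(n);cv2.imwrite(f"pics/{n}0.png",c["pixels"][:,:,::-1]);print(n,c["camera_matrix"],c["R"],c["t"])
E
```

```text
{'time': 0.0, 'q': array([ 9.55522199e-01,  5.28453134e-01,  1.43391560e+00,  1.31383109e-06,
        1.18139558e+00, -1.78523600e-01]), 'joint_velocities': array([ 0.00052768, -0.0007224 ,  0.00115995, -0.00032167, -0.0002589 ,
        0.00148444]), 'joint_torque': array([-1.64837929e-03, -4.40035379e+01, -1.76593351e+01,  6.31833239e-02,
        5.81951207e-02, -1.43095363e-04]), 'position': array([0.26388785, 0.56567083, 0.19157549]), 'tool_rot': array([ 0.69102101, -0.15348755,  0.15289316, -0.68960512]), 'ft_force': array([ 0.40082315, -0.58000083,  0.16736125]), 'moment': array([ 0.05452155, -0.03842467,  0.04739775]), 'grip_width': 0.08691372533627109} 0.0187
scene [[391.50500036   0.         288.48350545]
 [  0.         391.50500036 207.53118182]
 [  0.           0.           1.        ]] [[-0.72084263 -0.69277329 -0.02123838]
 [-0.39192033  0.43269029 -0.81189751]
 [ 0.57165055 -0.57692659 -0.58341354]] [0.38070747 0.14915425 0.78732055]
side [[392.33869272   0.         278.20729467]
 [  0.         392.33869272 211.63815264]
 [  0.           0.           1.        ]] [[-9.99942756e-01 -1.06772087e-02  6.94824104e-04]
 [-6.75212340e-03  5.79308659e-01 -8.15080294e-01]
 [ 8.30026477e-03 -8.15038327e-01 -5.79347591e-01]] [0.38983002 0.01507181 1.06043715]
wrist [[296.45081372   0.         286.03362881]
 [  0.         296.45081372 213.05356336]
 [  0.           0.           1.        ]] [[ 0.42306802  0.90609291 -0.00301606]
 [ 0.87040863 -0.40547701  0.279244  ]
 [ 0.25179807 -0.12076441 -0.96021544]] [-0.62525266 -0.03340505  0.39290069]
```

View pics/scene0.png

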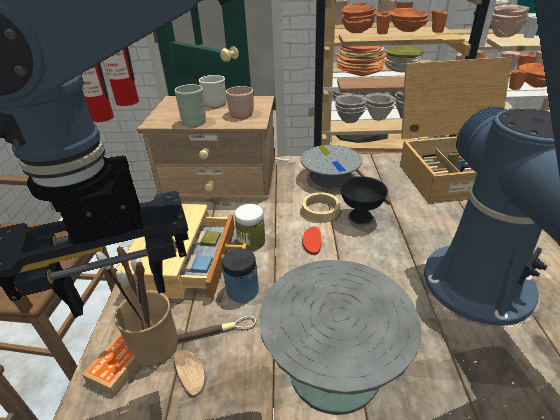

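View pics/side0.png

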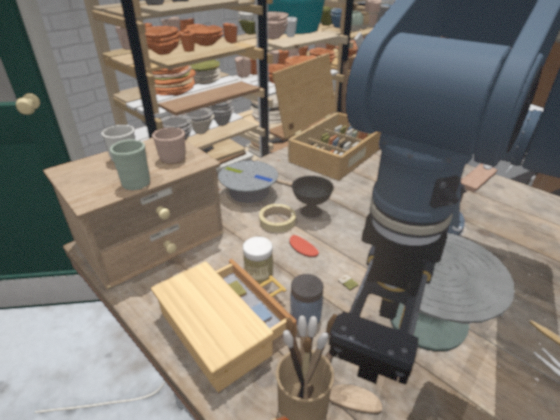

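View pics/wrist0.png

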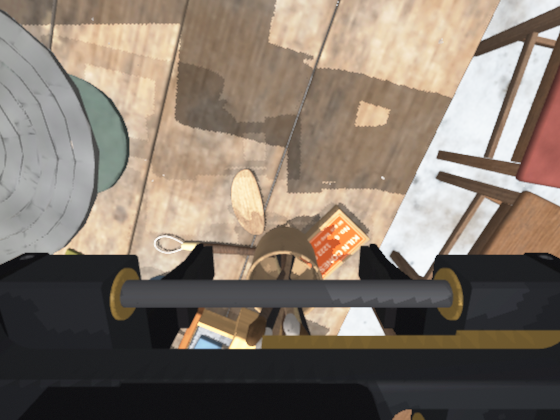

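```bash
cat > h.py <<'E'
import numpy as np,cv2
from rig import get_obs,camera,pinch_z
def ray(c,u,v):
    R=c["R"];t=c["t"];K=c["camera_matrix"]
    o=-R.T@t; d=R.T@np.linalg.inv(K)@np.array([u,v,1.]);return o,d/np.linalg.norm(d)
def pl(c,u,v,z):
    o,d=ray(c,u,v);return o+d*(z-o[2])/d[2]
def px(c,X):
    p=c["camera_matrix"]@(c["R"]@np.asarray(X,float)+c["t"]);return p[:2]/p[2]
def tri(rs):
    A=0;b=0
    for o,d in rs:
        M=np.eye(3)-np.outer(d,d);A=A+M;b=b+M@o
    X=np.linalg.solve(A,b);return X
def save(im,n,crop=None,k=1):
    if crop: x0,y0,x1,y1=crop;im=im[y0:y1,x0:x1]
    im=cv2.resize(im[:,:,::-1],None,fx=k,fy=k,interpolation=cv2.INTER_CUBIC);cv2.imwrite("pics/"+n+".png",im)
E
python3 - <<'E'
from h import *
c=camera("scene");s=camera("side")
save(c["pixels"],"sc1",(110,130,390,340),2.8)
save(s["pixels"],"si1",(130,140,370,390),2.4)
for z,n,u,v in [(0.062,'wheel sc',331,160)]: print(n,pl(c,u,v,z))
print(pl(s,248,178,.062))
print([-a["R"].T@a["t"] for a in(c,s)])
E
```

```text
wheel sc [ 0.46747904 -0.1082049   0.062     ]
[ 0.47622021 -0.09716726  0.062     ]
[array([-0.11718547,  0.65343253,  0.58851705]), array([0.38110756, 0.85972798, 0.62637558])]
```

View pics/sc1.png

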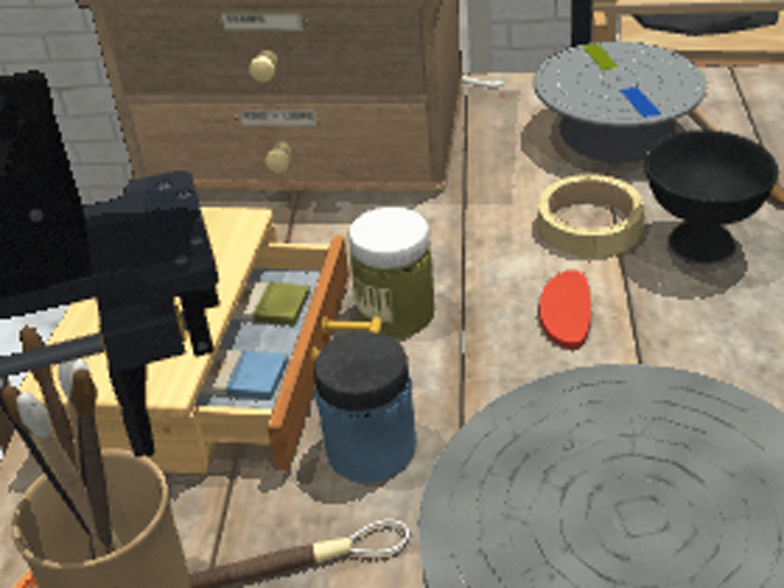

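View pics/si1.png

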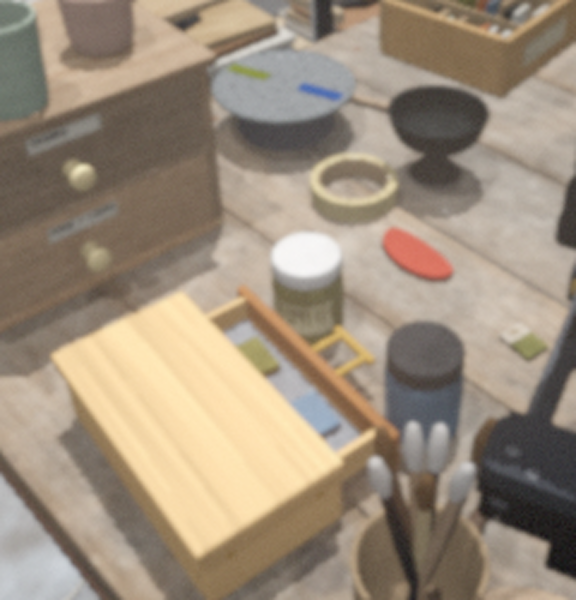

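Run:
```python
from h import *
c=camera("scene");s=camera("side")
S=lambda x,y:(130+x/2.4,140+y/2.4); C=lambda x,y:(110+x/2.8,130+y/2.8)
P={}
for n,p in dict(FR=(181,293),FL=(342,467),BR=(55,357),BL=(200,557)).items():
    P[n]=pl(s,*S(*p),.074);print(n,P[n])
print(np.linalg.norm(P['FR']-P['FL']),np.linalg.norm(P['BR']-P['BL']),np.linalg.norm(P['FR']-P['BR']))
print('sc FR',pl(c,*C(272,210),.074))
d=P['FR']-P['FL'];print('front dir',np.arctan2(d[1],d[0]))
# front board top corners
for p in((242,290),(397,437)):print('board',pl(s,*S(*p),.053))
for p in((340,238),(280,462)):print('board sc',pl(c,*C(*p),.053))
print('handle sc',pl(c,*C(380,325),.036),'handle side',[pl(s,*S(*p),.036) for p in((340,328),(372,358))])
# jar lids tops: centre of ellipse z .086
print('olive jar', pl(s,*S(307,256),.086),pl(c,*C(389,228),.086))
print('blue jar', pl(s,*S(425,349),.086),pl(c,*C(361,361),.086))
print('small tile',[pl(s,*S(*p),.0) for p in((505,333),(545,345))])
print('tile tops',[pl(s,*S(*p),.039) for p in((258,357),(318,413))],[pl(c,*C(*p),.039) for p in((283,303),(256,375))])
# tape masks
for n,cam in(('sc',c),('si',s)):
  im=cam["pixels"];h=cv2.cvtColor(im,cv2.COLOR_RGB2HSV)
  for k,lo,hi in(('blue',(105,120,60),(130,255,255)),('olive',(25,120,60),(40,255,255))):
    m=cv2.inRange(h,lo,hi); m[:, :]=m
    n_,l,st,ce=cv2.connectedComponentsWithStats(m)
    for i in range(1,n_):
      if st[i,4]>20:
        X=pl(cam,*ce[i],.062); print(n,k,ce[i].round(1),st[i],X.round(4))
```

```text
FR [0.53686597 0.26352205 0.074     ]
FL [0.39482499 0.44063798 0.074     ]
BR [0.62474994 0.33871306 0.074     ]
BL [0.48451708 0.51093745 0.074     ]
0.22703676393781716 0.22209569142364657 0.11566019434708316
sc FR [0.53202272 0.26263337 0.074     ]
front dir -0.8948576718374356
board [0.4889418  0.23632271 0.053     ]
board [0.35454916 0.39718803 0.053     ]
board sc [0.48431922 0.23304806 0.053     ]
board sc [0.32542003 0.41306084 0.053     ]
handle sc [0.39420642 0.27006504 0.036     ] handle side [array([0.40081638, 0.26572734, 0.036     ]), array([0.37285763, 0.30096996, 0.036     ])]
olive jar [0.430336   0.22770119 0.086     ] [0.42901165 0.22486174 0.086     ]
blue jar [0.33200635 0.3382983  0.086     ] [0.32985843 0.33726546 0.086     ]
small tile [array([0.24914417, 0.2342454 , 0.        ]), array([0.21444808, 0.24908587, 0.        ])]
tile tops [array([0.4690391 , 0.30375989, 0.039     ]), array([0.41584429, 0.36310007, 0.039     ])] [array([0.46705652, 0.30634597, 0.039     ]), array([0.41640061, 0.36861974, 0.039     ])]
sc blue [338.2 165.9] [332 161  14  11  65] [ 0.4324 -0.0954  0.062 ]
sc olive [406.2  50.7] [390  46  32  11 230] [ 0.9015 -1.2543  0.062 ]
sc olive [323.9 149.9] [319 146  11   9  54] [ 0.5206 -0.1417  0.062 ]
sc olive [452.9 156.1] [448 152  10   9  34] [ 0.2301 -0.3487  0.062 ]
sc olive [257.2 236.6] [250 221  14  29 170] [0.375  0.2521 0.062 ]
sc olive [246.2 229.3] [242 227  10   6  33] [0.4104 0.2516 0.062 ]
sc olive [210.  237.5] [201 232  18  14 155] [0.4462 0.3209 0.062 ]
si blue [263.2 177.9] [256 176  15   5  24] [ 0.4334 -0.0984  0.062 ]
```

Run:
```python
from h import *
from scipy.spatial.transform import Rotation as R
o=get_obs();w=camera("wrist")
M=R.from_quat(o["tool_rot"]).as_matrix();print(M.round(3))
print('jaw yaw deg',np.degrees(np.arctan2(M[1,2],M[0,2])))
C=-w["R"].T@w["t"];print(C,'cam in tool',M.T@(C-o["position"]), M.T@w["R"].T, px(w,o["position"]))
```

```text
[[ 0.906 -0.     0.423]
 [-0.423 -0.     0.906]
 [-0.    -1.    -0.001]]
jaw yaw deg 64.97207084053787
[0.19481647 0.60065087 0.38533238] cam in tool [-0.07753877 -0.19303704  0.00175786] [[ 1.54436572e-05  9.60125292e-01  2.79570069e-01]
 [ 1.05035588e-03 -2.79569930e-01  9.60124758e-01]
 [ 9.99999448e-01  2.78820229e-04 -1.01279083e-03]] [283.80844691 242.37959398]
```

Run:
```python
from h import *
O=np.array([.4645,.3515]);a=.676;ex=np.array([np.cos(a),np.sin(a)]);ey=np.array([-ex[1],ex[0]])
for n,p in dict(oj=(.4297,.2263),bj=(.331,.338),h1=(.4008,.2657),h2=(.3729,.301),hsc=(.394,.27),b1=(.489,.236),b2=(.3545,.397),ot=(.468,.305),bt=(.416,.3655),BR=(.625,.3387),BL=(.4845,.511),base=(0,0)).items():
    d=np.array(p)-O;print(n,d@ex,d@ey)
```

```text
oj -0.10548169132184189 -0.07589263993223361
bj -0.11258755118596891 0.07299687197371427
h1 -0.10337434958156838 -0.027075336536924052
h2 -0.10305220479323873 0.017917954326663054
hsc -0.10598849073608968 -0.019466376948107853
b1 -0.053153774874682085 -0.10542853606387415
b2 -0.057340647137253085 0.10431826391328147
ot -0.026363727743671322 -0.03846366934468907
bt -0.02907447272757052 0.041266512278283984
BR 0.11719443230033026 -0.11040631792521341
BL 0.11539722819179161 0.1119094711168433
base -0.5822736481782835 0.016428592062389613
```

>>> arm_command --plan '[[[0,0,1.6],0],[[0,0,3.2],1.6],[[1,-1,4.4],3.2],[[2.2,-2,4.4],4.8],[[3.4,-3.0,4.4],6.4]]'

```text
time: 0.9
position: [0.3503, 0.4913, 0.3044]
tool_rot: [-0.705, -0.047, 0.045, 0.706]
ft_force: [0.9, -0.1, 0.5]
grip_width: 0.0864
```

>>> arm_command --plan '[[[1.2,-1,0],1.6],[[2.5,-2.2,0],3.2],[[3.8,-3.4,0],4.8],[[5,-4.4,0],6.4],[[5.5,-4.8,0],6.4]]'

```text
time: 1.4
position: [0.4896, 0.3687, 0.3025]
tool_rot: [0.667, 0.235, -0.235, -0.667]
ft_force: [0.2, 1.5, 0.4]
grip_width: 0.0873
```

Run:
```python
from h import *
from scipy.spatial.transform import Rotation as R
w=camera("wrist");o=get_obs();save(w["pixels"],"w1",None,1.4)
M=R.from_quat(o["tool_rot"]).as_matrix();print(o["time"],o["position"],np.degrees(np.arctan2(M[1,2],M[0,2])))
for n in("scene","side"):save(camera(n)["pixels"],n+"1")
```

```text
1.45 [0.49055368 0.36827102 0.30236845] 128.63016729721397
```

View pics/w1.png

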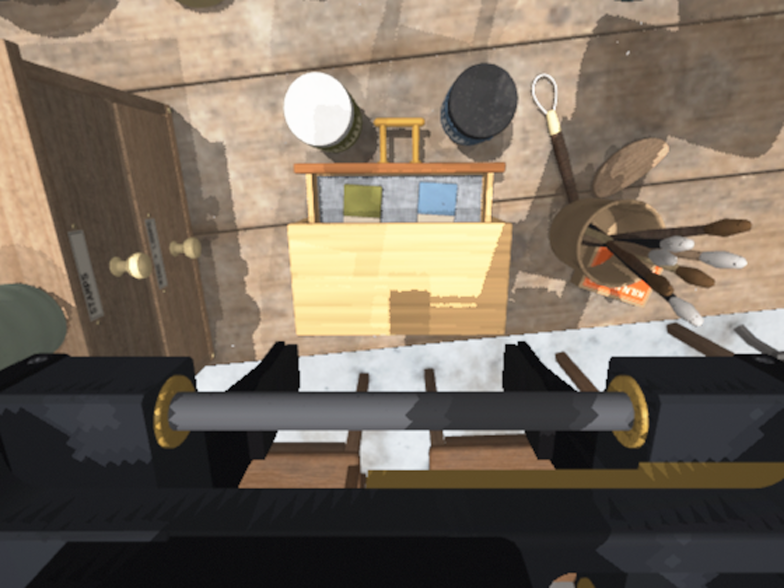

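```bash
cat >> h.py <<'E'
O=np.array([.4645,.3515]);a=.676
E
python3 - <<'E'
from h import *
w=camera("wrist");W=lambda x,y,z:pl(w,x/1.4,y/1.4,z)
FR=W(288,223,.074);FL=W(511,223,.074);BR=W(296,336,.074);BL=W(505,336,.074)
print(FR,FL,BR,BL,np.linalg.norm(FL-FR),np.linalg.norm(BL-BR))
d=FL-FR;print('y dir deg',np.degrees(np.arctan2(d[1],d[0])),'O',(FL+FR)/2)
im=w["pixels"];h=cv2.cvtColor(im,cv2.COLOR_RGB2HSV)
m=cv2.inRange(h,(0,0,190),(180,40,255));m[:, :180]=0;m[:,270:]=0;m[120:]=0
m2=cv2.inRange(im,(0,0,0),(62,62,66));m2[:,:310]=0;m2[:,380:]=0;m2[110:]=0
for n,mm in(('white',m),('black',m2)):
    cs,_=cv2.findContours(mm,0,2);k=max(cs,key=cv2.contourArea)
    e=cv2.fitEllipse(cv2.convexHull(k));(x,y),r=cv2.minEnclosingCircle(k);print(n,e,(x,y,r),pl(w,*e[0],.086),pl(w,x,y,.086), 'diam',np.linalg.norm(pl(w,x-r,y,.086)-pl(w,x+r,y,.086)))
E=dict(hl=(378,122,.0385),hr=(423,122,.0385),bl=(293,173,.053),br=(505,173,.053),bfl=(294,164,.053),bfr=(505,164,.053),
 ofl=(345,184,.039),ofr=(382,184,.039),orr=(382,217,.039),obl=(343,217,.039),bfl_=(419,182,.039),bfr_=(457,182,.039))
Oc=((FL+FR)/2)[:2];ey=(d/np.linalg.norm(d))[:2];ex=np.array([ey[1],-ey[0]])
for n,p in E.items():
    X=W(*p);q=X[:2]-Oc;print(n,X.round(4),'chest',(q@ex).round(4),(q@ey).round(4))
save(im,"w1c",(180,30,400,250),3.6)
E
```

```text
[0.53146052 0.26436768 0.074     ] [0.39122267 0.43897646 0.074     ] [0.62632227 0.33997972 0.074     ] [0.4842988  0.51693507 0.074     ] 0.2239528514990095 0.22690056382731796
y dir deg 128.76984978583425 O [0.4613416  0.35167207 0.074     ]
white ((222.49598693847656, 78.00069427490234), (48.1081657409668, 52.67397689819336), 164.58273315429688) (222.70233154296875, 77.8093032836914, 26.2913875579834) [0.4307424 0.2247576 0.086    ] [0.43039576 0.22483218 0.086     ] diam 0.06674246935321462
black ((347.95526123046875, 58.627281188964844), (51.50004196166992, 96.02410888671875), 26.63010597229004) (334.52410888671875, 80.67269134521484, 22.781137466430664) [0.31438096 0.3340103  0.086     ] [0.34396675 0.33773095 0.086     ] diam 0.05802236620596297
hl [0.3985 0.273  0.0385] chest -0.0983 -0.022
hr [0.3697 0.3088 0.0385] chest -0.0983 0.024
bl [0.4917 0.2367 0.053 ] chest -0.0483 -0.1087
br [0.3563 0.4054 0.053 ] chest -0.0483 0.1077
bfl [0.4839 0.2325 0.053 ] chest -0.057 -0.107
bfr [0.3498 0.3994 0.053 ] chest -0.0571 0.107
ofl [0.4685 0.2832 0.039 ] chest -0.0373 -0.0578
ofr [0.4439 0.3138 0.039 ] chest -0.0373 -0.0186
orr [0.4711 0.3351 0.039 ] chest -0.0028 -0.019
obl [0.4975 0.3021 0.039 ] chest -0.0028 -0.0613
bfl_ [0.4178 0.3431 0.039 ] chest -0.0393 0.0206
bfr_ [0.3926 0.3745 0.039 ] chest -0.0393 0.0608
```

View pics/w1c.png

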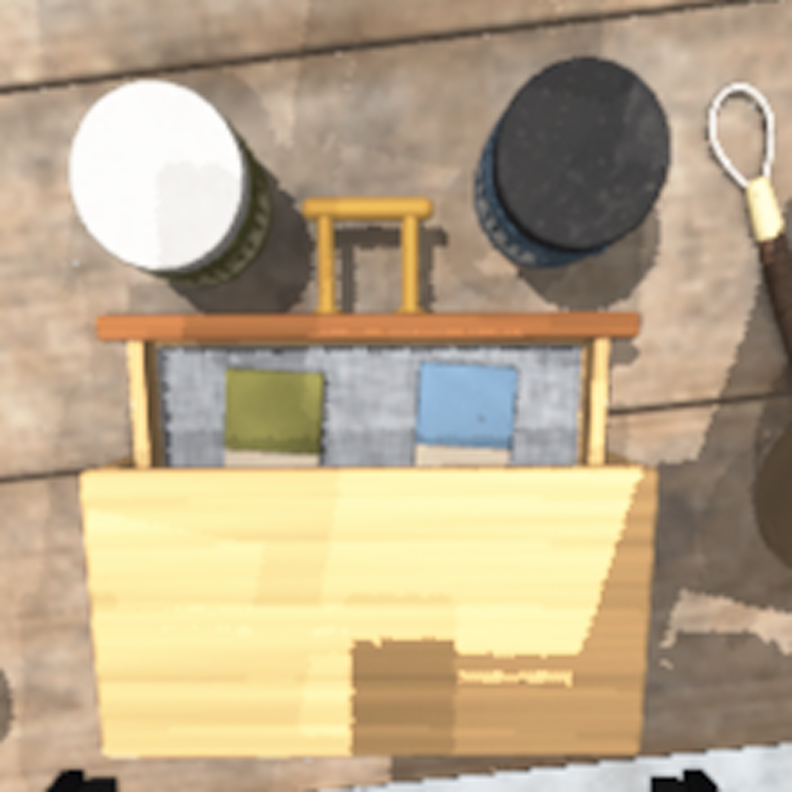

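```bash
cat >> h.py <<'E'
O=np.array([.463,.3515]);a=np.radians(128.75-90)
ex=np.array([np.cos(a),np.sin(a)]);ey=np.array([-ex[1],ex[0]])
def c2w(x,y): return O+x*ex+y*ey
from scipy.spatial.transform import Rotation as Rt
def st():
    o=get_obs();M=Rt.from_quat(o["tool_rot"]).as_matrix();return o["position"],np.degrees(np.arctan2(M[1,2],M[0,2])),o
def go(x,y,z,yaw=None):
    p,w,o=st();print('t',o['time'],'at',p.round(4),round(w,2),'units',((np.array([x,y,z])-p)/.025).round(2),'yaw',None if yaw is None else round((yaw-w)/5,2))
E
python3 - <<'E'
from h import *
w=camera("wrist");print(pl(w,342,72.5,.086),pl(w,224.4,79.2,.086))
go(.430,.2255,.15,128.75)
E
```

```text
[0.32999108 0.33922137 0.086     ] [0.42972064 0.22806429 0.086     ]
t 1.65 at [0.4854 0.3723 0.3025] 128.98 units [-2.22 -5.87 -6.1 ] yaw -0.05
```

>>> arm_command --plan '[[[-0.5,-1.2,-0.6],0],[[-1,-2.6,-2],0],[[-1.6,-4.2,-3.4],0],[[-2.1,-5.4,-4.8],0],[[-2.26,-5.8,-5.8],0]]' --fingers 1

```text
time: 2.15
position: [0.4262, 0.2255, 0.1563]
tool_rot: [-0.666, -0.235, 0.237, 0.667]
ft_force: [0.1, -0.2, -0.5]
grip_width: 0.0868
```

>>> arm_command --plan '[[[0,0,0],0],[[0,0,0],0]]'

```text
time: 2.35
position: [0.4306, 0.2278, 0.1582]
tool_rot: [-0.666, -0.237, 0.236, 0.667]
ft_force: [0.1, 0.1, -0.6]
grip_width: 0.087
```

Run:
```python
from h import *
w=camera("wrist");save(w["pixels"],"w2")
go(.430,.2265,.046,128.75)
s=camera("side");save(s["pixels"],"s2",(130,140,430,390),2.4)
```

```text
t 2.4 at [0.4319 0.2282 0.159 ] 129.05 units [-0.07 -0.07 -4.52] yaw -0.06
```

View pics/w2.png

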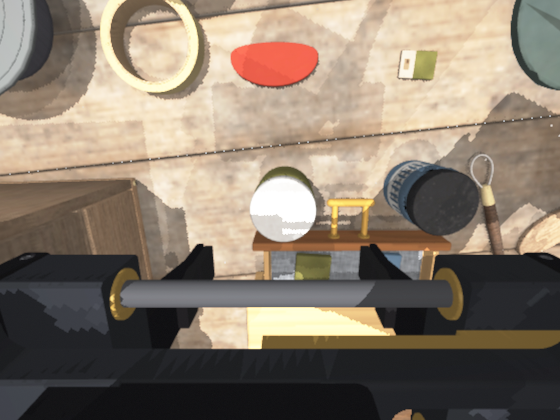

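View pics/s2.png

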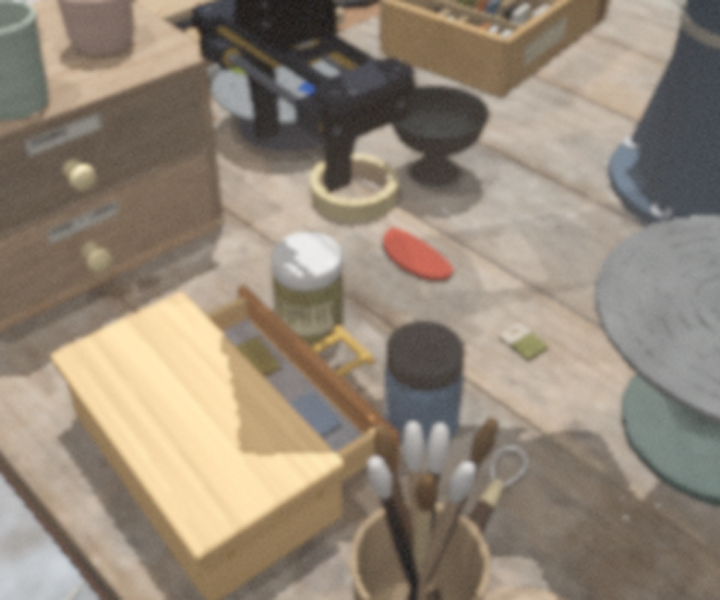

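Run:
```python
from h import *
w=camera("wrist")
im=w["pixels"];h=cv2.cvtColor(im,cv2.COLOR_RGB2HSV)
m=cv2.inRange(h,(0,0,200),(180,30,255));m[:,:240]=0;m[:,330:]=0;m[246:]=0;m[:160]=0
k=max(cv2.findContours(m,0,2)[0],key=cv2.contourArea);print(cv2.boundingRect(k))
(x,y),r=cv2.minEnclosingCircle(k);print(x,y,r,pl(w,x,y,.086),pl(w,x-r,y,.086)-pl(w,x+r,y,.086))
print([px(w,[.43,.2265,z]) for z in(.086,0)])
# small tile size
print(np.linalg.norm(pl(w,398,64,.005)-pl(w,437,66,.005)))
```

```text
(251, 175, 66, 64)
283.3833312988281 206.46665954589844 33.08279800415039 [0.42975258 0.22458344 0.086     ] [ 0.03877158 -0.04772739  0.        ]
[array([284.81857422, 207.91934163]), array([285.21811191, 188.95460594])]
0.041707275028457794
```

>>> arm_command --plan '[[[-0.06,-0.08,-1.2],0],[[-0.06,-0.08,-2.4],0],[[-0.06,-0.08,-3.5],0],[[-0.06,-0.08,-4.5],0],[[-0.06,-0.08,-4.5],0]]'

```text
time: 3.0
position: [0.4282, 0.2248, 0.0436]
tool_rot: [-0.666, -0.235, 0.237, 0.667]
ft_force: [-0.4, 0.3, 1.3]
grip_width: 0.0869
```

>>> arm_command --plan '[[[0,0,0],0],[[0,0,0],0],[[0,0,0],0],[[0,0,0],0],[[0,0,0],0]]' --fingers -1 --force 20

```text
time: 3.5
position: [0.4298, 0.2245, 0.0461]
tool_rot: [0.667, 0.237, -0.235, -0.666]
ft_force: [0.7, -0.7, 5.6]
grip_width: 0.0613
```

Run:
```python
from h import *
print(st())
t=c2w(.07,-.073);print(t);go(*t,.15)
```

```text
(array([0.42976742, 0.22447135, 0.04608968]), np.float64(128.97604179936033), {'time': 3.5, 'q': array([ 2.50437643e-01,  5.89100479e-01,  1.90702368e+00, -1.97046805e-04,
        6.43086303e-01, -2.00046256e+00]), 'joint_velocities': array([-0.00289861,  0.00180645, -0.00223381,  0.00220001,  0.00189326,
       -0.00210349]), 'joint_torque': array([ 3.17692822e-01, -3.43902934e+01, -7.30082273e+00,  1.70823780e-02,
       -3.31014977e-02,  1.65942736e-03]), 'position': array([0.42976742, 0.22447135, 0.04608968]), 'tool_rot': array([ 0.66671396,  0.23673306, -0.23506284, -0.66647986]), 'ft_force': array([ 0.71377015, -0.68408111,  5.59419484]), 'moment': array([0.08096445, 0.08989696, 0.03011147]), 'grip_width': 0.06127540290919723})
[0.56328433 0.33838308]
t 3.5 at [0.4298 0.2245 0.0461] 128.98 units [5.34 4.56 4.16] yaw None
```

Run:
```python
from h import *
c=camera("side");s0=cv2.imread("pics/side0.png")
for u,v in((217,173),(51,178),(152,135),(62,170)):print(pl(c,u,v,.205))
for u,v in((219,236),(95,277)):print(pl(c,u,v,0))
c=camera("scene")
for u,v in((146,134),(274,129)):print('sc',pl(c,u,v,.205))
```

```text
[0.52035677 0.12498044 0.205     ]
[0.86701927 0.15020794 0.205     ]
[ 0.71319133 -0.067279    0.205     ]
[0.85957823 0.11592437 0.205     ]
[0.53895904 0.08682372 0.        ]
[0.7961847  0.23503198 0.        ]
sc [0.70531895 0.28543897 0.205     ]
sc [0.50128281 0.07045156 0.205     ]
```

>>> arm_command --plan '[[[0,0,0.8],0],[[0,0,2.0],0],[[0,0,3.2],0],[[0,0,4.2],0],[[0.4,0.3,4.4],0]]'

```text
time: 4.1
position: [0.4384, 0.2316, 0.1574]
tool_rot: [0.667, 0.236, -0.235, -0.667]
ft_force: [1.4, -0.1, -2.3]
grip_width: 0.0616
```

>>> arm_command --plan '[[[1.1,0.9,0],0],[[2.2,1.9,0],0],[[3.4,2.9,0],0],[[4.4,3.8,0],0],[[4.94,4.26,0],0]]'

```text
time: 4.6
position: [0.5641, 0.34, 0.1543]
tool_rot: [-0.666, -0.236, 0.236, 0.667]
ft_force: [-0.1, -1.0, -1.3]
grip_width: 0.0617
```

>>> arm_command --plan '[[[0,0,0],0],[[0,0,-0.5],0],[[0,0,-0.8],0],[[0,0,-0.8],0]]'

```text
time: 5.0
position: [0.5596, 0.3368, 0.1326]
tool_rot: [0.667, 0.233, -0.238, -0.667]
ft_force: [-1.4, 0.5, -2.9]
grip_width: 0.0618
```

Run:
```python
from h import *
t=c2w(.07,-.073);go(*t,.121,128.75);save(camera("wrist")["pixels"],"w3");save(camera("side")["pixels"],"s3",(130,140,430,390),2.4)
```

```text
t 5.0 at [0.5596 0.3368 0.1326] 128.94 units [ 0.15  0.06 -0.46] yaw -0.04
```

View pics/s3.png

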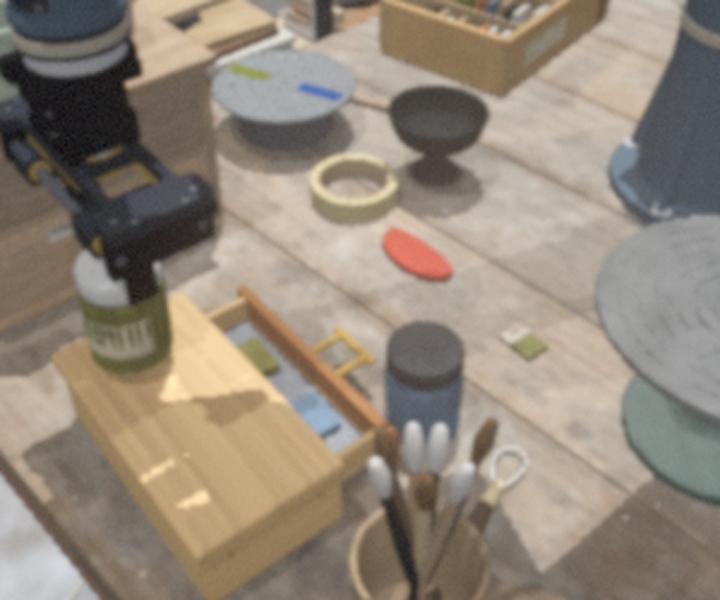

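>>> arm_command --plan '[[[0,0,-0.2],0],[[0,0,-0.36],0],[[0,0,-0.44],0],[[0,0,-0.44],0]]'

```text
time: 5.5
position: [0.562, 0.3382, 0.1236]
tool_rot: [0.667, 0.236, -0.236, -0.667]
ft_force: [-0.7, 0.2, -2.4]
grip_width: 0.0616
```

>>> arm_command --plan '[[[0,0,-0.08],0],[[0,0,-0.14],0],[[0,0,-0.14],0]]'

```text
time: 5.8
position: [0.5623, 0.3383, 0.1204]
tool_rot: [0.667, 0.236, -0.236, -0.667]
ft_force: [0.4, -1.4, -2.5]
grip_width: 0.0614
```

>>> arm_command --plan '[[[0,0,-0.06],0],[[0,0,-0.06],0]]'

```text
time: 6.0
position: [0.563, 0.3387, 0.1202]
tool_rot: [-0.666, -0.236, 0.235, 0.667]
ft_force: [-0.8, -0.7, 3.7]
grip_width: 0.0616
```

>>> arm_command --plan '[[[0,0,0],0],[[0,0,0],0],[[0,0,0],0],[[0,0,0],0]]' --fingers 1

```text
time: 6.4
position: [0.5623, 0.3383, 0.1188]
tool_rot: [0.667, 0.236, -0.236, -0.667]
ft_force: [-0.1, 0.3, 0.1]
grip_width: 0.084
```

>>> arm_command --plan '[[[0,0,0.8],0],[[0,0,2],0],[[0,0,3.6],0],[[-1.5,0,3.6],0],[[-3.2,0,3.6],0]]'

```text
time: 6.9
position: [0.484, 0.3387, 0.2106]
tool_rot: [-0.667, -0.237, 0.234, 0.667]
ft_force: [-0.9, 0.8, -1.1]
grip_width: 0.0869
```

Run:
```python
from h import *
go(.3306,.338,.16,128.75);save(camera("side")["pixels"],"s4",(130,140,430,390),2.4)
```

```text
t 6.9 at [0.484  0.3387 0.2106] 128.88 units [-6.13 -0.03 -2.02] yaw -0.03
```

View pics/s4.png

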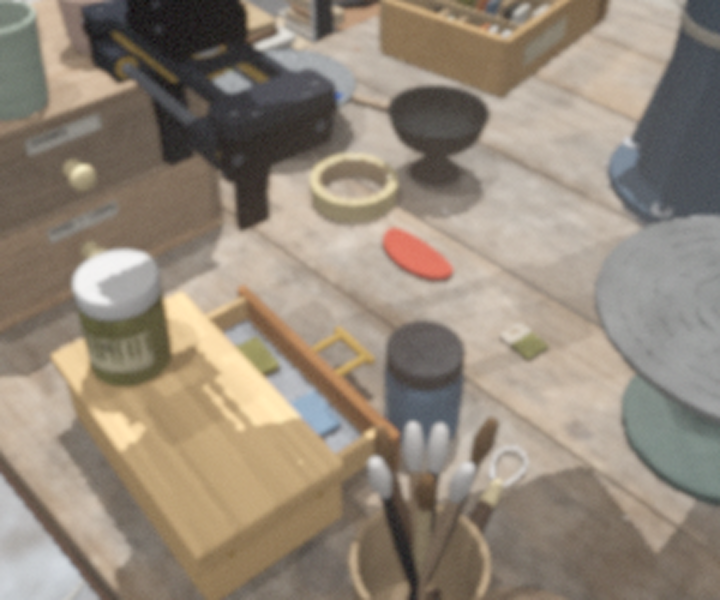

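Run:
```python
from h import *
s=camera("side")
# pot rim centre side0 crop coords si1: (420,545)/2.4
w=None
for z in(.08,.1,.12):
    X=pl(s,130+421/2.4,140+545/2.4,z);q=X[:2]-O;print('pot',z,X,q@ex,q@ey)
for z in(.12,.16,.2):
  for u,v in((376,470),(412,440),(437,440),(460,480),(485,435),(390,440)):
    X=pl(s,130+u/2.4,140+v/2.4,z);q=X[:2]-O;print(z,u,(q@ex).round(3),(q@ey).round(3))
```

```text
pot 0.08 [0.34251837 0.50470327 0.08      ] 0.0019317744112677825 0.19489313520376336
pot 0.1 [0.34393092 0.5176989  0.1       ] 0.011167670665191512 0.20414407523285744
pot 0.12 [0.34534348 0.53069453 0.12      ] 0.02040356691911534 0.21339501526195156
0.12 376 0.008 0.155
0.12 412 -0.026 0.152
0.12 437 -0.039 0.162
0.12 460 -0.029 0.194
0.12 485 -0.067 0.179
0.12 390 -0.014 0.143
0.16 376 0.027 0.179
0.16 412 -0.004 0.175
0.16 437 -0.016 0.185
0.16 460 -0.007 0.214
0.16 485 -0.042 0.2
0.16 390 0.007 0.167
0.2 376 0.047 0.202
0.2 412 0.018 0.198
0.2 437 0.007 0.207
0.2 460 0.015 0.234
0.2 485 -0.016 0.221
0.2 390 0.028 0.191
```

>>> arm_command --plan '[[[-1.2,0,0],0],[[-2.6,0,-0.4],0],[[-4,0,-1],0],[[-5.4,0,-1.8],0],[[-6.1,0,-2],0]]'

```text
time: 7.5
position: [0.3256, 0.3369, 0.1573]
tool_rot: [0.667, 0.234, -0.238, -0.666]
ft_force: [-0.1, -0.9, -0.2]
grip_width: 0.0867
```

>>> arm_command --plan '[[[0,0,0],0],[[0,0,0],0],[[0,0,0],0]]'

```text
time: 7.8
position: [0.3325, 0.3392, 0.1598]
tool_rot: [-0.666, -0.237, 0.234, 0.667]
ft_force: [0.2, 0.3, 0.1]
grip_width: 0.0871
```

Run:
```python
from h import *
go(.3306,.338,.046,128.75)
w=camera("wrist");save(w["pixels"],"w4");print(px(w,[.3306,.338,.086]))
```

```text
t 7.8 at [0.3325 0.3392 0.1598] 128.94 units [-0.07 -0.05 -4.55] yaw -0.04
[284.8517384  208.54232642]
```

View pics/w4.png

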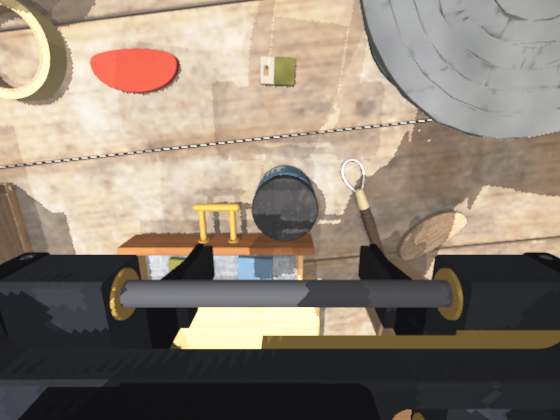

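>>> arm_command --plan '[[[-0.06,-0.05,-1.2],0],[[-0.06,-0.05,-2.4],0],[[-0.06,-0.05,-3.5],0],[[-0.06,-0.05,-4.55],0],[[-0.06,-0.05,-4.55],0]]'

```text
time: 8.35
position: [0.3281, 0.3361, 0.0429]
tool_rot: [0.667, 0.234, -0.237, -0.666]
ft_force: [0.5, -0.1, 0.6]
grip_width: 0.0866
```

>>> arm_command --plan '[[[0,0,0],0],[[0,0,0],0],[[0,0,0],0],[[0,0,0],0],[[0,0,0],0]]' --fingers -1

```text
time: 8.85
position: [0.3296, 0.3374, 0.0464]
tool_rot: [-0.667, -0.237, 0.235, 0.667]
ft_force: [1.8, -2.1, 6.1]
grip_width: 0.0621
```

Run:
```python
from h import *
t=c2w(.07,.045);print(t);go(*t,.15);q=st()[0][:2]-O;print(q@ex,q@ey)
```

```text
[0.48942536 0.43040944]
t 8.85 at [0.3296 0.3374 0.0464] 129.01 units [6.39 3.72 4.14] yaw None
-0.1128549382460445 0.07255642154819554
```

>>> arm_command --plan '[[[0,0,0.8],0],[[0,0,2.0],0],[[0,0,3.2],0],[[0,0,4.2],0],[[0.5,-0.6,4.4],0]]'

```text
time: 9.35
position: [0.3407, 0.3237, 0.1578]
tool_rot: [-0.666, -0.238, 0.235, 0.667]
ft_force: [0.0, -0.2, -3.0]
grip_width: 0.0617
```

>>> arm_command --plan '[[[0.9,0.3,0],0],[[2.1,1.3,0],0],[[3.4,2.3,0],0],[[4.7,3.4,0],0],[[5.9,4.3,0],0]]'

```text
time: 9.85
position: [0.4888, 0.4307, 0.1546]
tool_rot: [-0.666, -0.235, 0.236, 0.667]
ft_force: [0.4, 0.6, -3.1]
grip_width: 0.0619
```

>>> arm_command --plan '[[[0,0,0],0],[[0,0,-0.6],0],[[0,0,-1.1],0],[[0,0,-1.3],0],[[0,0,-1.3],0]]'

```text
time: 10.35
position: [0.4874, 0.4291, 0.122]
tool_rot: [0.667, 0.235, -0.237, -0.666]
ft_force: [-0.7, 0.5, -3.9]
grip_width: 0.0615
```

Run:
```python
from h import *
t=c2w(.07,.045);go(*t,.1205,128.75);save(camera("side")["pixels"],"s5",(130,140,430,390),2.4)
```

```text
t 10.35 at [0.4874 0.4291 0.122 ] 128.97 units [ 0.08  0.05 -0.06] yaw -0.04
```

View pics/s5.png

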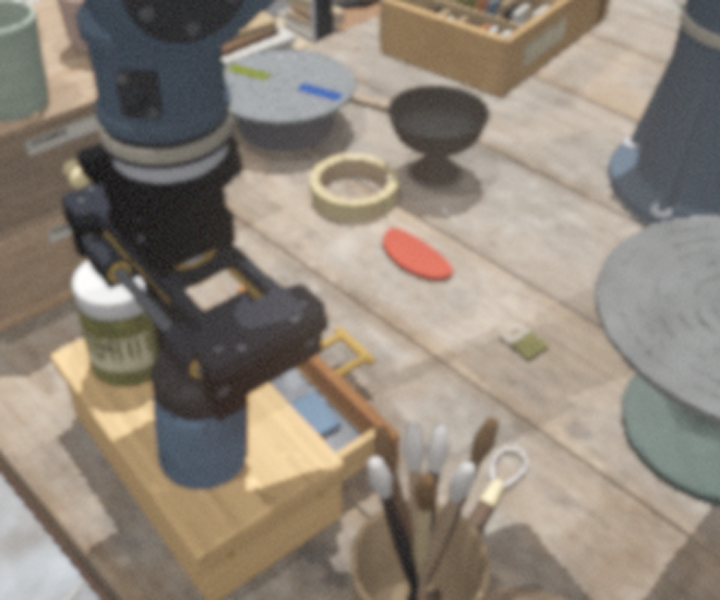

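>>> arm_command --plan '[[[0,0,-0.1],0],[[0,0,-0.14],0],[[0,0,-0.14],0]]'

```text
time: 10.7
position: [0.4898, 0.4307, 0.1211]
tool_rot: [-0.666, -0.237, 0.234, 0.667]
ft_force: [0.6, 1.9, 5.3]
grip_width: 0.0618
```

>>> arm_command --plan '[[[0,0,0],0],[[0,0,0],0],[[0,0,0],0],[[0,0,0],0]]' --fingers 1

```text
time: 11.1
position: [0.4878, 0.4292, 0.1187]
tool_rot: [0.667, 0.235, -0.236, -0.666]
ft_force: [0.3, 0.5, 0.1]
grip_width: 0.0837
```

>>> arm_command --plan '[[[0,0,0.8],0],[[0,0,2],0],[[0,0,3.8],0],[[0,0,5],0],[[0,0,6],0]]'

```text
time: 11.6
position: [0.4886, 0.4297, 0.2715]
tool_rot: [-0.666, -0.237, 0.235, 0.667]
ft_force: [-0.0, 0.3, -0.9]
grip_width: 0.0868
```

>>> arm_command --plan '[[[0,0,0],0],[[0,0,0],0]]'

```text
time: 11.8
position: [0.488, 0.4294, 0.2691]
tool_rot: [0.667, 0.236, -0.236, -0.667]
ft_force: [-0.3, 0.3, -0.4]
grip_width: 0.0873
```

Run:
```python
from h import *
print(st()[:2]);w=camera("wrist");save(w["pixels"],"w5",None,1.4)
```

```text
(array([0.48804881, 0.429393  , 0.26910238]), np.float64(128.97641430121544))
```

View pics/w5.png

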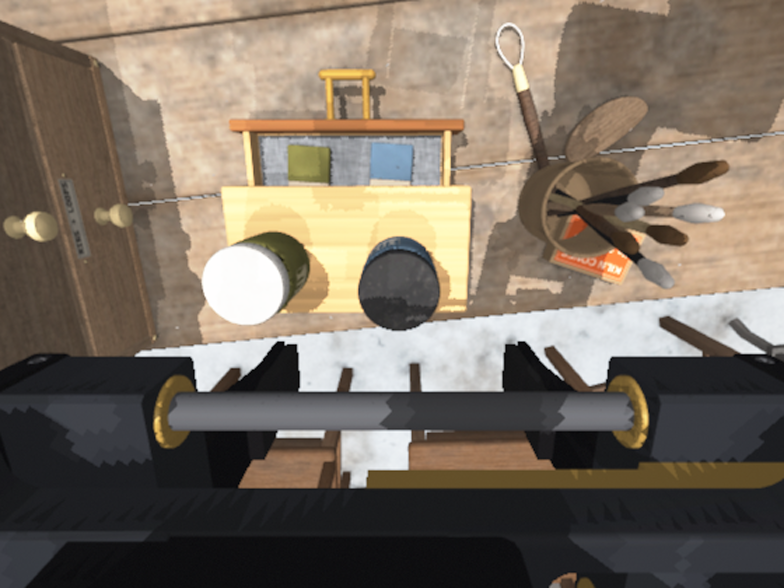

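Run:
```python
from h import *
w=camera("wrist");save(w["pixels"],"w5c",(150,30,350,150),4)
for p in((320,70),(375,70),(320,79),(375,79)):
    X=pl(w,p[0]/1.4,p[1]/1.4,.0365);q=X[:2]-O;print(X,q@ex,q@ey)
for p in((223,187),(471,187)):
    X=pl(w,p[0]/1.4,p[1]/1.4,.074);q=X[:2]-O;print('front',q@ex,q@ey)
```

```text
[0.39989678 0.26489814 0.0365    ] -0.10341936054409841 -0.02804166105570105
[0.36810094 0.30419824 0.0365    ] -0.10361758081367131 0.022509641219495613
[0.40595792 0.26928662 0.0365    ] -0.09594552212150807 -0.028412962614342667
[0.3739902  0.30879955 0.0365    ] -0.09614457619351104 0.02241190619871
front 0.00012410001372379438 -0.11358232268153451
front -0.0007374619273474791 0.10986217427863626
```

View pics/w5c.png

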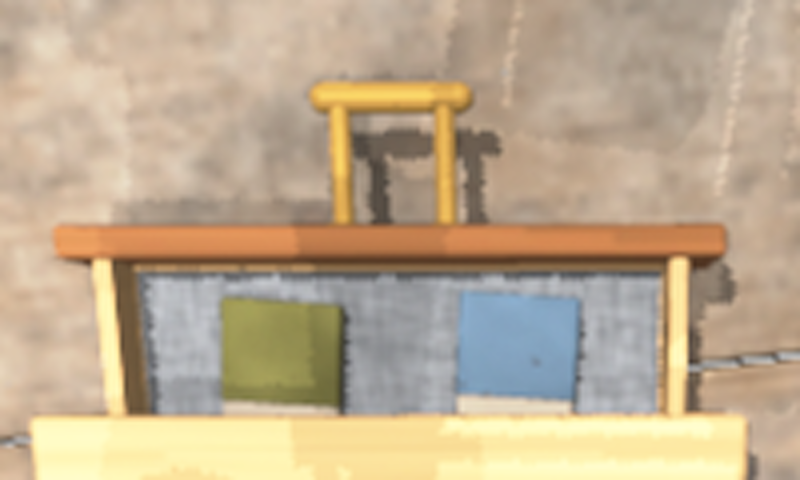

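Run:
```python
from h import *
t=c2w(-.1005,-.002);print(t);go(*t,.12,38.75)
```

```text
[0.38587346 0.28703492]
t 11.9 at [0.4873 0.4288 0.2673] 128.97 units [-4.06 -5.67 -5.89] yaw -18.04
```

>>> arm_command --plan '[[[-0.8,-1.1,0],-1.6],[[-1.6,-2.2,0],-3.2],[[-2.4,-3.3,0],-4.8],[[-3.2,-4.4,0],-6.4],[[-4.06,-5.67,0],-8]]' --fingers 0.03

```text
time: 12.4
position: [0.3851, 0.2865, 0.2675]
tool_rot: [0.708, -0.009, 0.007, -0.707]
ft_force: [1.0, -1.0, 0.5]
grip_width: 0.055
```

>>> arm_command --plan '[[[0,0,-1],-1.6],[[0,0,-2],-3.2],[[0,0,-3],-4.8],[[0,0,-4],-6.4],[[0,0,-5],-8]]'

```text
time: 12.9
position: [0.3856, 0.2872, 0.1421]
tool_rot: [0.662, -0.251, 0.249, -0.661]
ft_force: [0.0, 0.5, 0.6]
grip_width: 0.0452
```

>>> arm_command --plan '[[[0,0,-0.6],-1.6],[[0,0,-0.8],-2.04],[[0,0,-0.8],-2.04],[[0,0,-0.8],-2.04]]'

```text
time: 13.3
position: [0.3862, 0.2875, 0.1235]
tool_rot: [0.638, -0.306, 0.305, -0.637]
ft_force: [0.2, 0.0, 0.7]
grip_width: 0.045
```

Run:
```python
from h import *
t=c2w(-.1005,-.002);go(*t,.022,38.75);print(st()[2]["grip_width"])
w=camera("wrist");save(w["pixels"],"w6",None,1.4);save(camera("side")["pixels"],"s6",(130,140,430,390),2.4)
```

```text
t 13.3 at [0.3862 0.2875 0.1235] 38.83 units [-0.01 -0.02 -4.06] yaw -0.02
0.04503572059667957
```

View pics/w6.png

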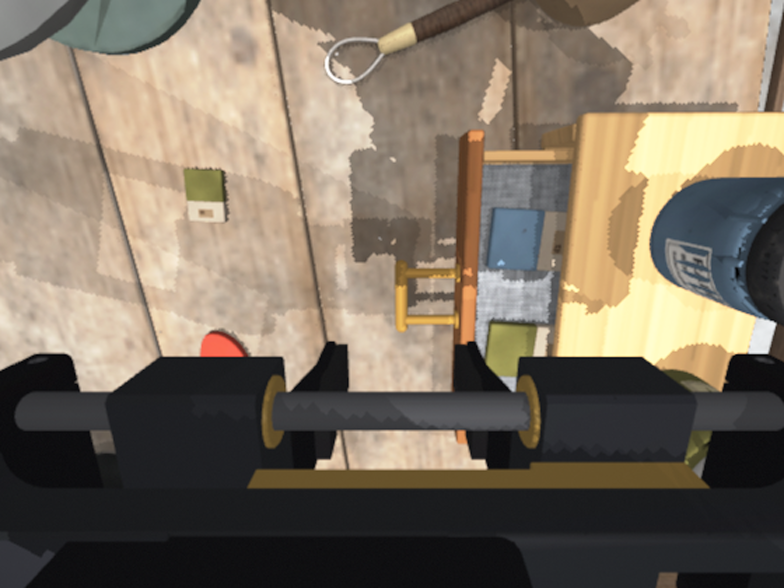

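View pics/s6.png

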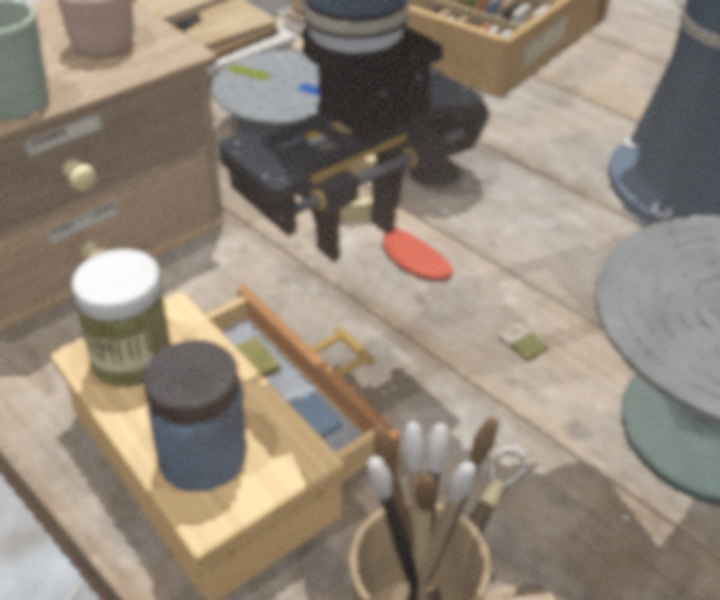

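Run:
```python
from h import *
w=camera("wrist")
for p in((402,262),(402,331)):
    X=pl(w,p[0]/1.4,p[1]/1.4,.034);q=X[:2]-O;print(X,q@ex,q@ey)
```

```text
[0.37479049 0.30605323 0.034     ] -0.09723942330246206 0.019769170276843346
[0.40680533 0.2663326  0.034     ] -0.09713362025192923 -0.031247171529132974
```

>>> arm_command --plan '[[[0.1,-0.03,-1],0],[[0.1,-0.03,-2],0],[[0.1,-0.03,-3],0],[[0.1,-0.03,-4.06],0],[[0.1,-0.03,-4.06],0]]'

```text
time: 13.95
position: [0.3876, 0.2862, 0.0208]
tool_rot: [0.639, -0.307, 0.304, -0.636]
ft_force: [-0.1, -0.5, -0.3]
grip_width: 0.0445
```

>>> arm_command --plan '[[[0,0,0],0],[[0,0,0],0],[[0,0,0],0],[[0,0,0],0]]' --fingers -1 --force 15

```text
time: 14.35
position: [0.3901, 0.2874, 0.0239]
tool_rot: [-0.637, 0.305, -0.306, 0.638]
ft_force: [-0.2, -0.1, -0.4]
grip_width: 0.0208
```

>>> arm_command --plan '[[[0,0,0],0],[[0,0,0],0],[[0,0,0],0]]'

```text
time: 14.65
position: [0.3894, 0.2871, 0.0229]
tool_rot: [-0.638, 0.306, -0.306, 0.638]
ft_force: [-0.0, -0.1, 0.0]
grip_width: 0.0027
```

Run:
```python
from h import *
print(st()[2]["grip_width"])
w=camera("wrist");save(w["pixels"],"w7",None,1.4);save(camera("side")["pixels"],"s7",(200,140,400,320),4);save(camera("scene")["pixels"],"c7",(150,180,300,320),4)
```

```text
0.002726126119848083
```

View pics/w7.png

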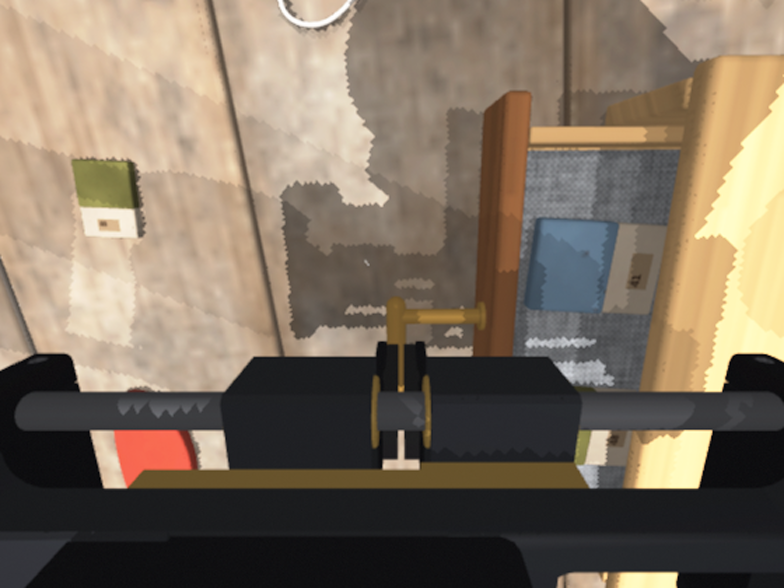

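View pics/s7.png

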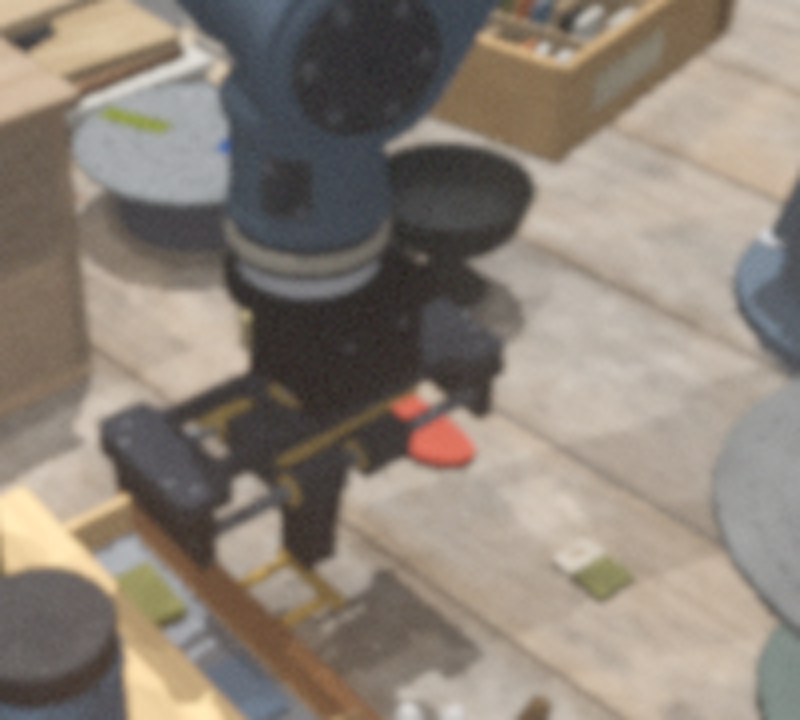

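View pics/c7.png

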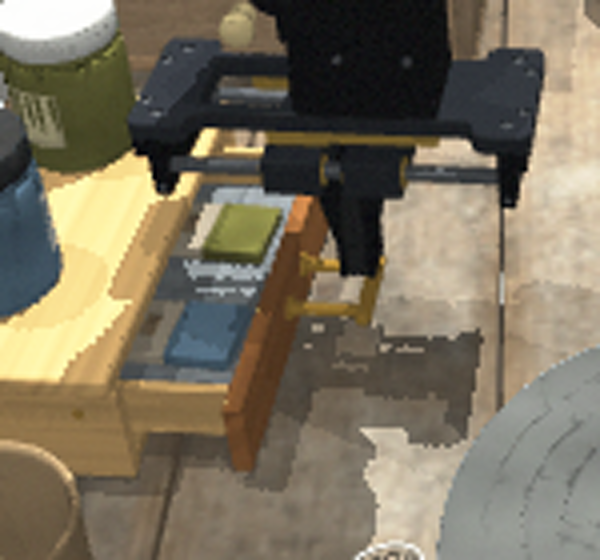

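>>> arm_command --plan '[[[-0.25,-0.2,0],0],[[-0.5,-0.4,0],0],[[-0.75,-0.6,0],0],[[-1.0,-0.8,0],0],[[-1.25,-1.0,0],0]]'

```text
time: 15.3
position: [0.3573, 0.2615, 0.0228]
tool_rot: [0.638, -0.306, 0.306, -0.637]
ft_force: [0.3, 0.1, -0.3]
grip_width: 0.0008
```

>>> arm_command --plan '[[[0,0,0],0],[[0,0,0],0],[[0,0,0],0]]'

```text
time: 15.6
position: [0.3588, 0.2623, 0.0229]
tool_rot: [-0.637, 0.305, -0.306, 0.638]
ft_force: [0.6, 0.0, 0.3]
grip_width: 0.0004
```

Run:
```python
from h import *
print(st()[:2])
w=camera("wrist");save(w["pixels"],"w8",None,1.4)
```

```text
(array([0.35880079, 0.2623324 , 0.02286983]), np.float64(38.7679948190641))
```

View pics/w8.png

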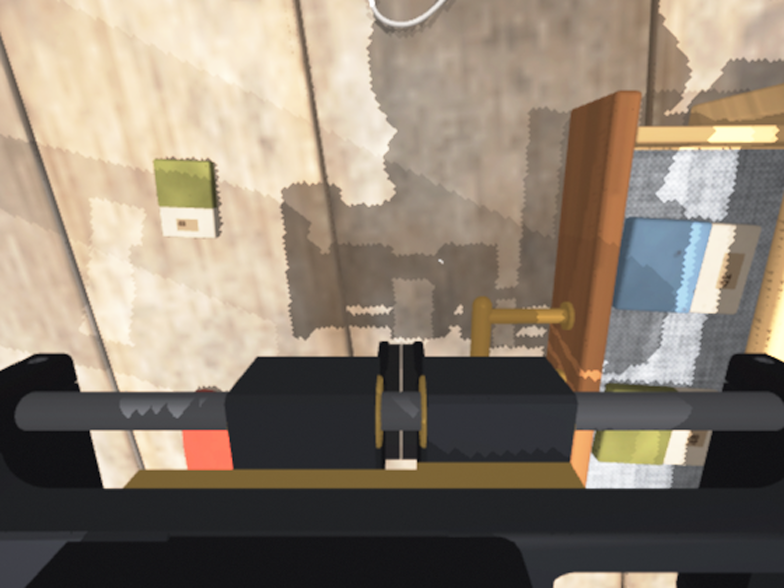

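Run:
```python
from h import *
T=np.array([.3894,.2871,.0229])
for n,o_,k in(("side",(200,140),4),("scene",(150,180),4)):
    c=camera(n)
    print(n,(px(c,T)-o_)*k,(px(c,T+[0,0,.0187])-o_)*k,'now',px(c,st()[0]))
    save(c["pixels"],n+"8",(o_[0],o_[1],o_[0]+180,o_[1]+150),4)
```

```text
side [307.83663222 594.30259279] [307.7948019  568.74803776] now [291.51974885 280.13771983]
scene [366.65398687 302.68782838] [363.40386497 276.25511166] now [260.1092161  256.52698852]
```

View pics/scene8.png

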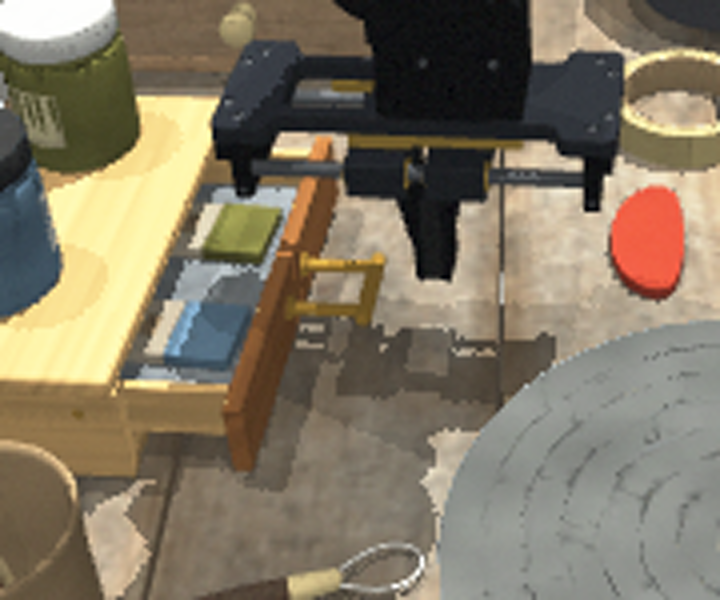

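View pics/side8.png

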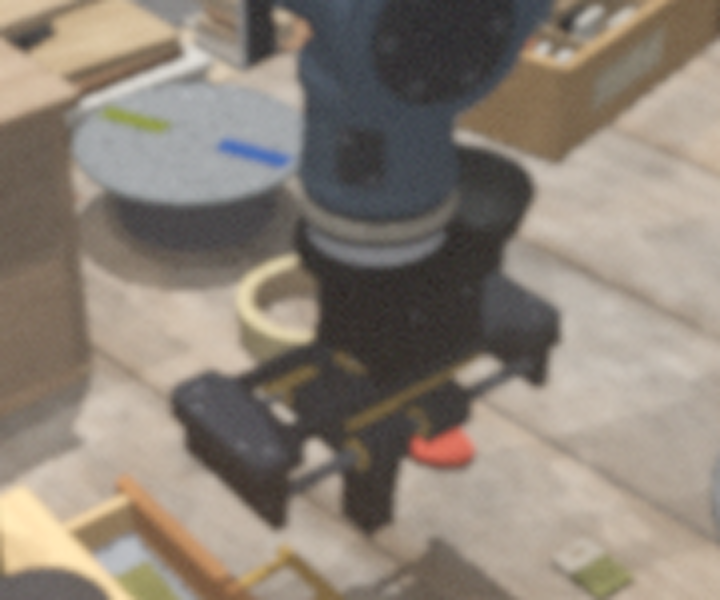

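>>> arm_command --plan '[[[0,0,-0.25],0],[[0,0,-0.5],0],[[0,0,-0.7],0],[[0,0,-0.7],0]]'

```text
time: 16.15
position: [0.3575, 0.2618, 0.0044]
tool_rot: [0.638, -0.306, 0.305, -0.637]
ft_force: [0.3, -0.4, 0.1]
grip_width: 0.0007
```

Run:
```python
from h import *
p=st()[0];print(p)
for n,o_,k in(("side",(220,200),5),("scene",(190,200),5)):
    c=camera(n)
    print(n,(px(c,p)-o_)*k,(px(c,p+[0,0,.0187])-o_)*k)
    save(c["pixels"],n+"9",(o_[0],o_[1],o_[0]+130,o_[1]+110),5)
```

```text
[0.35747571 0.261803   0.00436144]
side [359.51068284 430.31830758] [360.42780653 399.39959654]
scene [355.92101672 315.1166722 ] [353.18085076 282.84659733]
```

View pics/scene9.png

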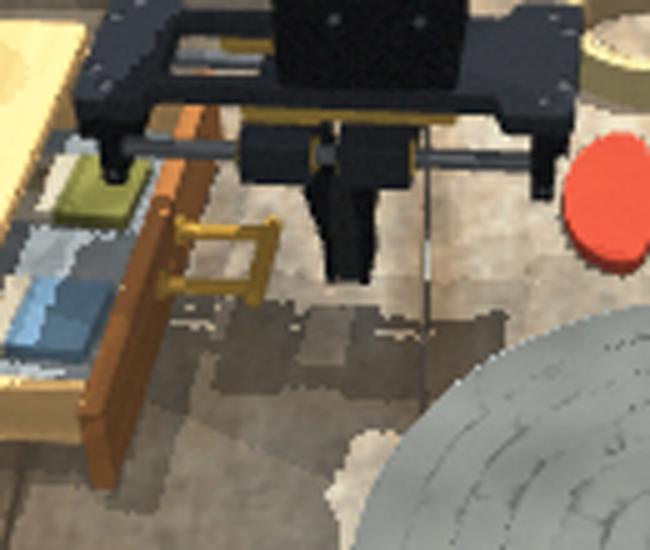

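View pics/side9.png

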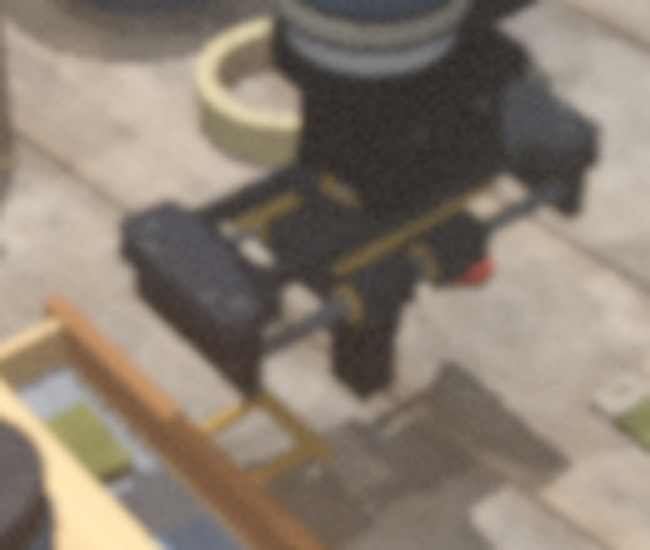

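Run:
```python
from h import *
p=st()[0]
for n,o_,k in(("side",(220,200),5),("scene",(190,200),5)):
    c=camera(n)
    for dz in(.0,.01,.0187,.022,.025,.03):
        r=[]
        for dx in(-.012,.012):
            for dy in(-.0095,.0095):
                r.append(((px(c,p+[*(dx*ex+dy*ey),dz])-o_)*k).round(0))
        print(n,dz,r)
```

```text
side 0.0 [array([366., 405.]), array([394., 430.]), array([323., 430.]), array([351., 455.])]
side 0.01 [array([366., 388.]), array([395., 413.]), array([323., 413.]), array([352., 439.])]
side 0.0187 [array([367., 374.]), array([395., 399.]), array([324., 399.]), array([352., 424.])]
side 0.022 [array([367., 368.]), array([396., 393.]), array([324., 393.]), array([352., 419.])]
side 0.025 [array([367., 363.]), array([396., 388.]), array([324., 388.]), array([352., 414.])]
side 0.03 [array([367., 355.]), array([396., 380.]), array([324., 379.]), array([353., 405.])]
scene 0.0 [array([386., 300.]), array([380., 331.]), array([331., 297.]), array([324., 328.])]
scene 0.01 [array([384., 283.]), array([378., 314.]), array([329., 280.]), array([322., 311.])]
scene 0.0187 [array([383., 268.]), array([377., 298.]), array([328., 265.]), array([321., 296.])]
scene 0.022 [array([383., 262.]), array([377., 293.]), array([327., 259.]), array([320., 290.])]
scene 0.025 [array([383., 257.]), array([376., 287.]), array([327., 254.]), array([319., 285.])]
scene 0.03 [array([382., 248.]), array([376., 278.]), array([326., 245.]), array([319., 276.])]
```

>>> arm_command --plan '[[[0,0,1],0],[[0,0,2],0],[[0.5,0.4,2.2],0],[[1.2,0.95,2.2],0],[[1.22,0.98,1.2],0]]' --fingers 0.03

```text
time: 16.85
position: [0.3953, 0.2898, 0.0383]
tool_rot: [-0.634, 0.302, -0.309, 0.642]
ft_force: [0.5, 0.0, 0.1]
grip_width: 0.0328
```

>>> arm_command --plan '[[[0,0,-0.4],0],[[0,0,-0.8],0],[[0,0,-1.2],0],[[0,0,-1.35],0],[[0,0,-1.35],0]]'

```text
time: 17.35
position: [0.388, 0.2862, 0.001]
tool_rot: [0.638, -0.306, 0.305, -0.637]
ft_force: [0.4, -0.0, -0.2]
grip_width: 0.045
```

Run:
```python
from h import *
p=st()[0];print(p,st()[2]["grip_width"])
w=camera("wrist");save(w["pixels"],"w9",None,1.4)
c=camera("scene");save(c["pixels"],"sc9",(170,190,290,290),5)
```

```text
[0.38799446 0.28621325 0.00098971] 0.044975854884572015
```

View pics/sc9.png

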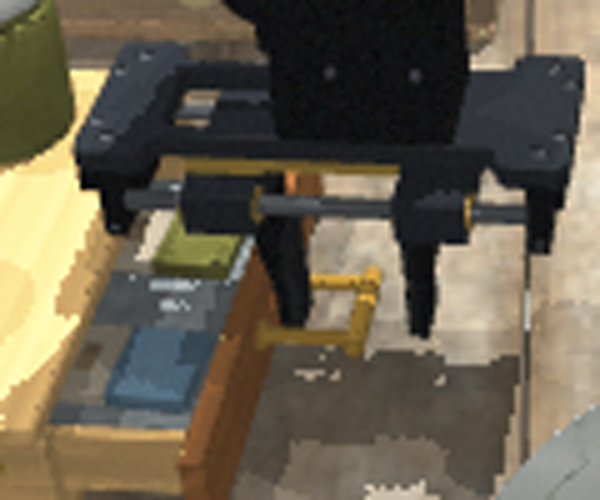

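View pics/w9.png

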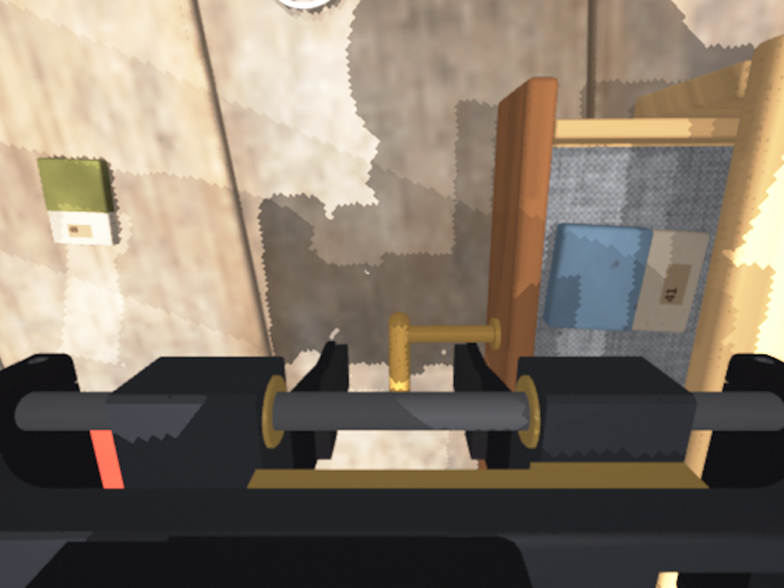

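Run:
```python
from h import *
p=st()[0];c=camera("scene")
for s in(.08,.09,.1):
  for z in(.06,.08,.1):
    for dy in(-.02,.02):print(s,z,dy,((px(c,[*(p[:2]+s*ex+dy*ey),z])-(170,190))*5).round(0), ((px(c,[*(p[:2]-s*ex+dy*ey),z])-(170,190))*5).round(0))
```

```text
0.08 0.06 -0.02 [176. 223.] [550. 239.]
0.08 0.06 0.02 [150. 286.] [539. 303.]
0.08 0.08 -0.02 [169. 187.] [548. 202.]
0.08 0.08 0.02 [143. 248.] [537. 265.]
0.08 0.1 -0.02 [162. 149.] [547. 163.]
0.08 0.1 0.02 [135. 210.] [535. 226.]
0.09 0.06 -0.02 [153. 222.] [574. 240.]
0.09 0.06 0.02 [126. 285.] [564. 304.]
0.09 0.08 -0.02 [146. 186.] [572. 203.]
0.09 0.08 0.02 [118. 247.] [563. 266.]
0.09 0.1 -0.02 [138. 148.] [571. 164.]
0.09 0.1 0.02 [110. 209.] [561. 227.]
0.1 0.06 -0.02 [130. 221.] [598. 241.]
0.1 0.06 0.02 [103. 284.] [589. 305.]
0.1 0.08 -0.02 [122. 185.] [597. 204.]
0.1 0.08 0.02 [ 94. 246.] [588. 268.]
0.1 0.1 -0.02 [115. 147.] [596. 165.]
0.1 0.1 0.02 [ 86. 208.] [587. 229.]
```

>>> arm_command --plan '[[[0,0,-0.12],0],[[0,0,-0.24],0],[[0,0,-0.24],0]]'

```text
time: 17.8
position: [0.3885, 0.2865, -0.0047]
tool_rot: [0.638, -0.306, 0.306, -0.638]
ft_force: [0.6, 0.8, -0.3]
grip_width: 0.0448
```

>>> arm_command --plan '[[[0,0,0],0],[[0,0,0],0],[[0,0,0],0],[[0,0,0],0],[[0,0,0],0]]' --fingers -1 --force 20

```text
time: 18.3
position: [0.3887, 0.2866, -0.0044]
tool_rot: [-0.638, 0.306, -0.306, 0.638]
ft_force: [-0.5, -0.5, 0.5]
grip_width: 0.0129
```

>>> arm_command --plan '[[[0,0,0],0],[[0,0,0],0],[[0,0,0],0]]'

```text
time: 18.6
position: [0.3883, 0.2864, -0.0045]
tool_rot: [0.638, -0.306, 0.305, -0.637]
ft_force: [-0.2, -0.2, 0.9]
grip_width: 0.0081
```

>>> arm_command --plan '[[[-0.25,-0.2,0],0],[[-0.5,-0.4,0],0],[[-0.75,-0.6,0],0],[[-1.0,-0.8,0],0],[[-1.25,-1.0,0],0]]'

```text
time: 19.1
position: [0.3571, 0.261, -0.0044]
tool_rot: [-0.638, 0.305, -0.306, 0.638]
ft_force: [1.2, -0.2, -1.9]
grip_width: 0.0083
```

>>> arm_command --plan '[[[0,0,0],0],[[0,0,0],0],[[0,0,0],0]]'

```text
time: 19.4
position: [0.3569, 0.2609, -0.0045]
tool_rot: [0.638, -0.306, 0.305, -0.637]
ft_force: [1.7, -4.2, 0.0]
grip_width: 0.0081
```

Run:
```python
from h import *
p=st()[0];print(p,(p[:2]-O)@ex)
save(camera("scene")["pixels"],"sc10",(130,180,290,300),5);save(camera("side")["pixels"],"s10",(130,220,330,370),4)
```

```text
[ 0.35688381  0.26093345 -0.00445003] -0.13944610292967538
```

View pics/sc10.png

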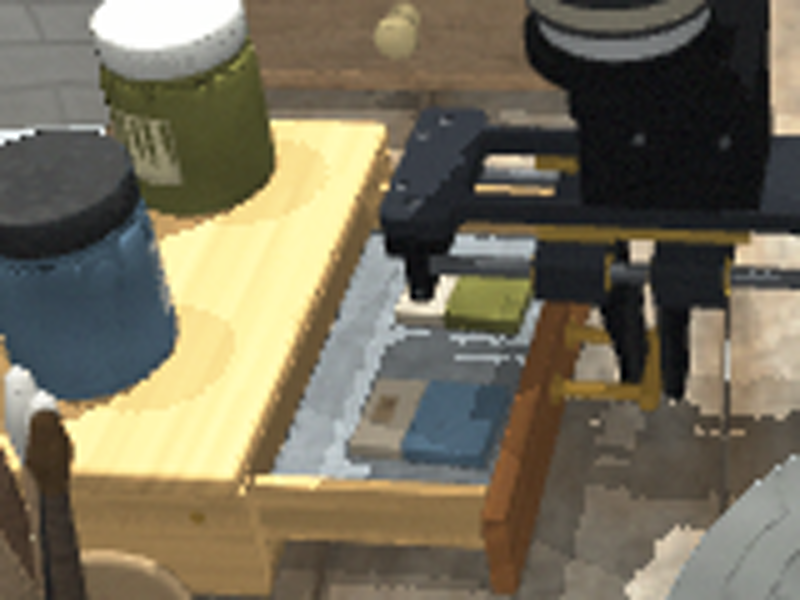

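View pics/s10.png

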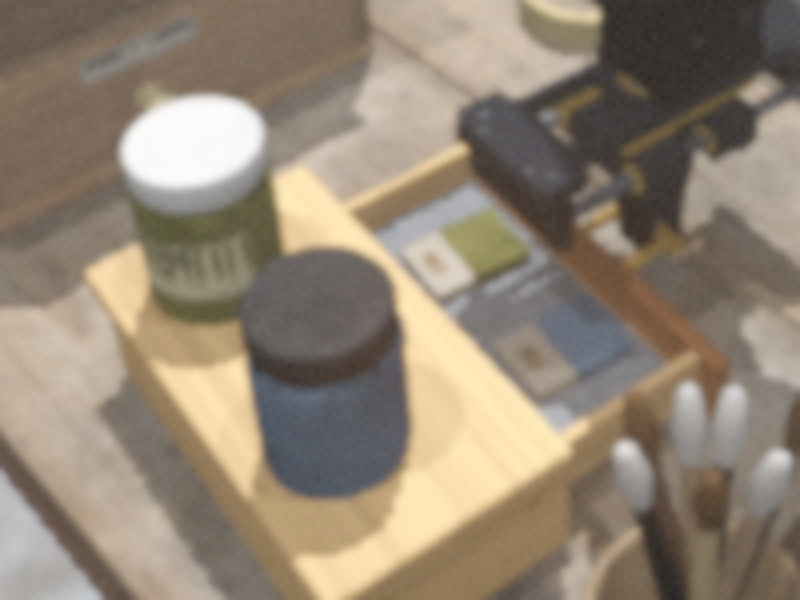

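>>> arm_command --plan '[[[0,0,0],0],[[0,0,0],0],[[0,0,0],0]]' --fingers 0.03

```text
time: 19.8
position: [0.357, 0.2618, -0.0045]
tool_rot: [0.638, -0.306, 0.306, -0.638]
ft_force: [0.4, 0.1, -1.2]
grip_width: 0.0246
```

>>> arm_command --plan '[[[0,0,1.2],0],[[0,0,3],0],[[0,0,5],1.6],[[0,0,7],3.2],[[0.8,0.6,8.2],4.8]]'

```text
time: 20.3
position: [0.3748, 0.276, 0.2038]
tool_rot: [-0.688, 0.165, -0.164, 0.688]
ft_force: [1.5, 1.1, -1.4]
grip_width: 0.0447
```

>>> arm_command --plan '[[[0.7,0.6,0],1.6],[[1.4,1.2,0],3.2],[[2.1,1.8,0],4.8],[[2.8,2.4,0],6.4],[[3.45,3,0],8]]'

```text
time: 20.8
position: [0.4636, 0.3523, 0.2003]
tool_rot: [-0.702, -0.08, 0.081, 0.703]
ft_force: [-0.0, -0.3, -0.7]
grip_width: 0.0451
```

>>> arm_command --plan '[[[0,0,0],1.6],[[0,0,0],3.2],[[0,0,0],4.8],[[0,0,0],5.2],[[0,0,0],5.2]]'

```text
time: 21.3
position: [0.4628, 0.3517, 0.2002]
tool_rot: [-0.667, -0.234, 0.235, 0.667]
ft_force: [0.7, 0.4, 0.4]
grip_width: 0.0447
```

Run:
```python
from h import *
p=st();print(p[0],p[1])
w=camera("wrist");save(w["pixels"],"w10",None,1.4)
```

```text
[0.46284126 0.35166748 0.20018005] 128.7805120950302
```

View pics/w10.png

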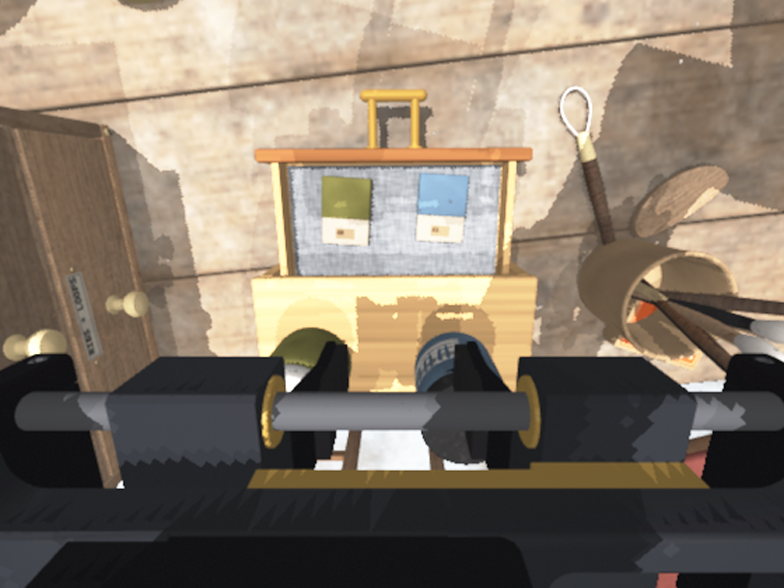

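Wrist view: drawer fully out, olive tile at ~(346,210), blue tile at ~(442,208) of the 1.4x picture, both clear of the chest top. Measuring their corners.

Run:
```python
from h import *
w=camera("wrist");im=w["pixels"];save(im,"w10c",(190,100,370,200),4.4)
```

```text
(no output)
```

View pics/w10c.png

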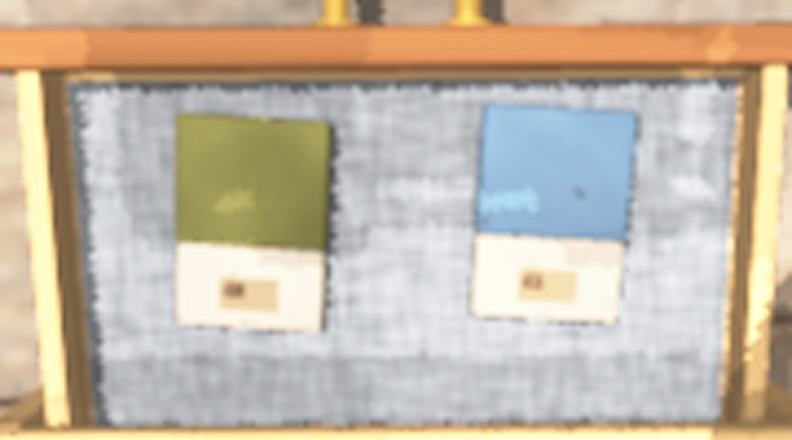

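Run:
```python
from h import *
w=camera("wrist")
for n,P in dict(olive=[(176,112),(330,122),(323,330),(175,324)],blue=[(484,104),(637,113),(617,324),(472,316)]).items():
    X=np.array([pl(w,190+u/4.4,100+v/4.4,.039) for u,v in P])[:,:2]
    c=X.mean(0);L=(X[0]+X[1]-X[2]-X[3])/2;W_=(X[1]+X[2]-X[0]-X[3])/2
    q=c-O;print(n,c,'chest',q@ex,q@ey,'L',np.linalg.norm(L),'W',np.linalg.norm(W_),'len dir',np.degrees(np.arctan2(-L[1],-L[0])),'W dir',np.degrees(np.arctan2(W_[1],W_[0])))
```

```text
olive [0.45289419 0.28665497] chest -0.0484693925144834 -0.044246168685078684 L 0.05502968188647565 W 0.04022685476393027 len dir 35.51857275630257 W dir 125.77777416718712
blue [0.40106979 0.34804687] chest -0.050459804164814916 0.03607052714927726 L 0.055229714912746565 W 0.03977525599048511 len dir 35.89585209732591 W dir 125.54065396659946
```

Run:
```python
from h import *
go(.4011,.348,.06,125.7);go(.4529,.2867,.06,125.7)
```

```text
t 21.45 at [0.4632 0.3516 0.2004] 128.74 units [-2.48 -0.15 -5.62] yaw -0.61
t 21.45 at [0.4632 0.3516 0.2004] 128.74 units [-0.41 -2.6  -5.62] yaw -0.61
```

>>> arm_command --plan '[[[-1.3,-0.08,0],-0.3],[[-2.48,-0.15,-0.4],-0.6],[[-2.48,-0.15,-2],-0.6],[[-2.48,-0.15,-3.6],-0.6],[[-2.48,-0.15,-4.8],-0.6]]' --fingers 0.29

```text
time: 21.95
position: [0.4007, 0.3476, 0.0791]
tool_rot: [0.673, 0.217, -0.217, -0.673]
ft_force: [-0.4, -0.5, -0.4]
grip_width: 0.0562
```

>>> arm_command --plan '[[[0,0,-0.6],0],[[0,0,-0.8],0],[[0,0,-0.8],0]]'

```text
time: 22.25
position: [0.4014, 0.3477, 0.0601]
tool_rot: [0.673, 0.217, -0.217, -0.673]
ft_force: [0.1, 0.4, 0.1]
grip_width: 0.0562
```

Run:
```python
from h import *
go(.4011,.348,.02,125.7);print(st()[2]["grip_width"])
w=camera("wrist");save(w["pixels"],"w11",None,1.4)
print(px(w,[.4011,.348,.039])*1.4)
save(camera("scene")["pixels"],"sc11",(130,180,290,300),5)
```

```text
t 22.25 at [0.4014 0.3477 0.0601] 125.75 units [-0.01  0.01 -1.6 ] yaw -0.01
0.05617891929731881
[398.56697893 321.80536555]
```

View pics/w11.png

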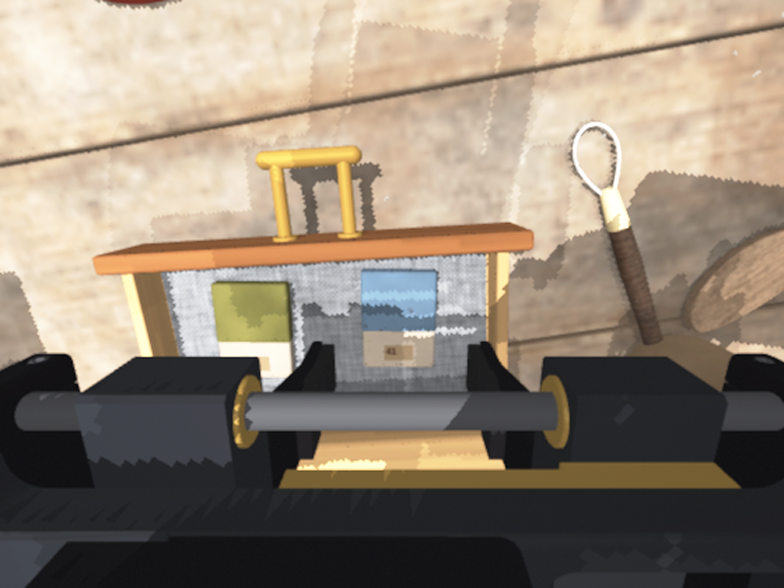

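View pics/sc11.png

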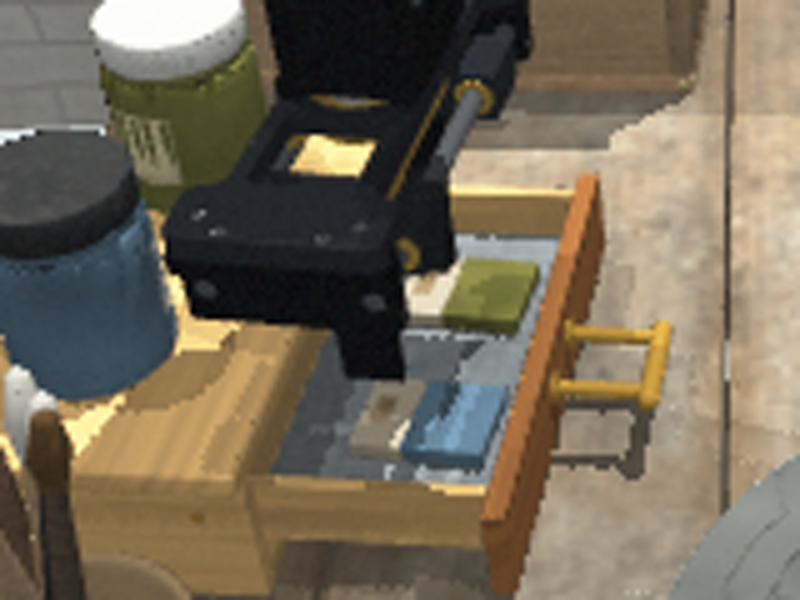

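Run:
```python
from h import *
p,y,o=st();d=np.array([np.cos(np.radians(y)),np.sin(np.radians(y))]);e=np.array([d[1],-d[0]])
for n,o_,k in(("scene",(130,180),5),):
  c=camera(n)
  for dz in(0,.0187,.025,.03):
    print(n,dz,[((px(c,[*(p[:2]+.043*d+s*e),p[2]+dz])-o_)*k).round(0) for s in(-.0095,.0095)])
```

```text
scene 0 [array([402., 448.]), array([354., 443.])]
scene 0.0187 [array([395., 412.]), array([347., 407.])]
scene 0.025 [array([393., 399.]), array([344., 395.])]
scene 0.03 [array([391., 389.]), array([342., 385.])]
```

>>> arm_command --plan '[[[0,0,-0.5],0],[[0,0,-1],0],[[0,0,-1.5],0],[[0,0,-1.8],0],[[0,0,-1.8],0]]'

```text
time: 22.9
position: [0.4005, 0.3471, 0.0138]
tool_rot: [0.673, 0.216, -0.218, -0.673]
ft_force: [0.1, -0.3, 0.3]
grip_width: 0.0562
```

>>> arm_command --plan '[[[0,0,-0.1],0],[[0,0,-0.2],0],[[0,0,-0.2],0]]'

```text
time: 23.2
position: [0.4017, 0.3478, 0.0105]
tool_rot: [-0.673, -0.217, 0.217, 0.673]
ft_force: [1.2, 0.6, 0.4]
grip_width: 0.0561
```

Run:
```python
from h import *
print(st()[0])
c=camera("scene");save(c["pixels"],"sc12",(130,180,290,300),5)
```

```text
[0.40167276 0.34784438 0.01053535]
```

View pics/sc12.png

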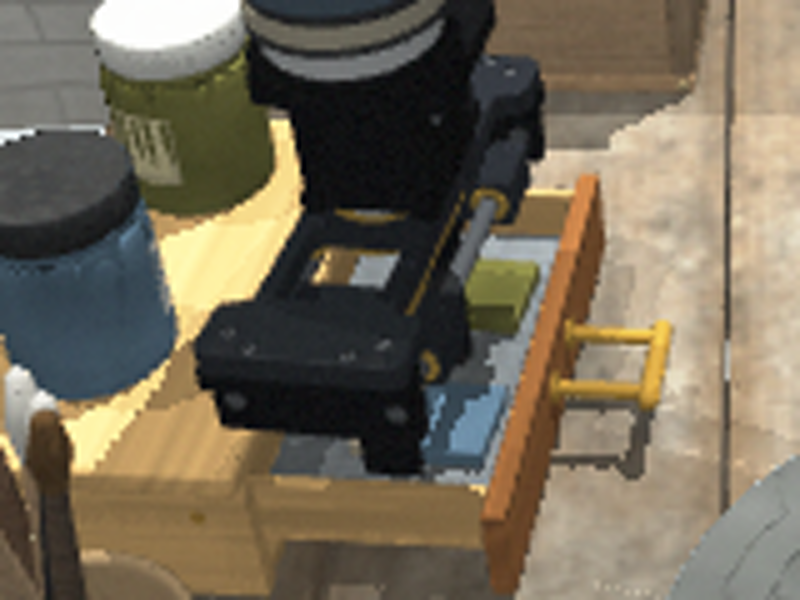

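>>> arm_command --plan '[[[0,0,-0.1],0],[[0,0,-0.1],0]]'

```text
time: 23.45
position: [0.4016, 0.3478, 0.008]
tool_rot: [0.673, 0.217, -0.217, -0.673]
ft_force: [0.3, 0.3, 0.4]
grip_width: 0.0561
```

>>> arm_command --plan '[[[0,0,-0.1],0],[[0,0,-0.1],0]]'

```text
time: 23.65
position: [0.4015, 0.3477, 0.0053]
tool_rot: [0.673, 0.217, -0.217, -0.673]
ft_force: [-1.3, -1.0, 0.4]
grip_width: 0.0561
```

>>> arm_command --plan '[[[0,0,-0.1],0],[[0,0,-0.1],0]]'

```text
time: 23.85
position: [0.4014, 0.3477, 0.0027]
tool_rot: [0.673, 0.217, -0.217, -0.673]
ft_force: [-0.2, 0.1, 0.1]
grip_width: 0.0562
```

>>> arm_command --plan '[[[0,0,-0.08],0],[[0,0,-0.08],0]]'

```text
time: 24.05
position: [0.4015, 0.3477, 0.0008]
tool_rot: [0.673, 0.217, -0.217, -0.673]
ft_force: [-0.5, 0.8, -0.8]
grip_width: 0.056
```

>>> arm_command --plan '[[[0,0,-0.08],0],[[0,0,-0.08],0]]'

```text
time: 24.25
position: [0.4027, 0.3487, 0.0004]
tool_rot: [-0.673, -0.218, 0.216, 0.673]
ft_force: [-1.0, -0.0, 9.1]
grip_width: 0.0561
```

Run:
```python
from h import *
print(st()[0])
c=camera("scene");save(c["pixels"],"sc13",(130,180,290,300),5)
w=camera("wrist");save(w["pixels"],"w13",None,1.4)
```

```text
[4.02666586e-01 3.48663791e-01 3.89462092e-04]
```

View pics/sc13.png

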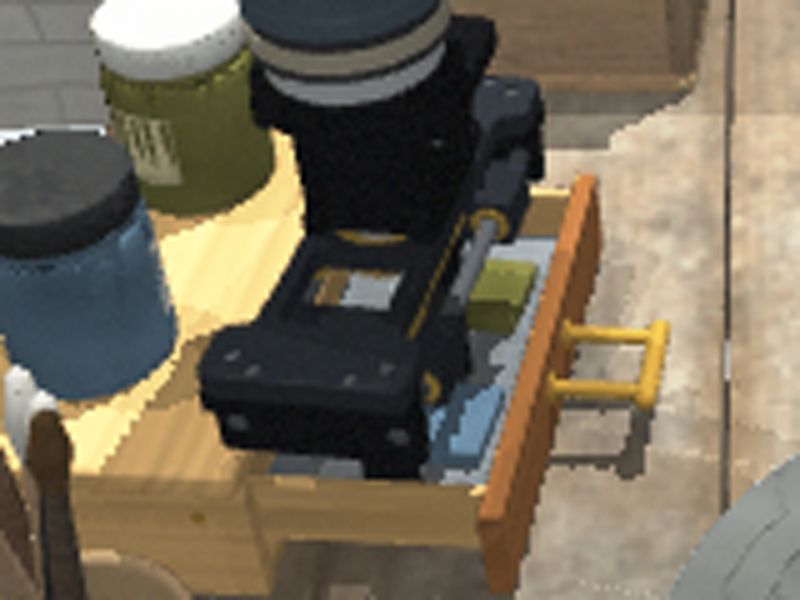

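View pics/w13.png

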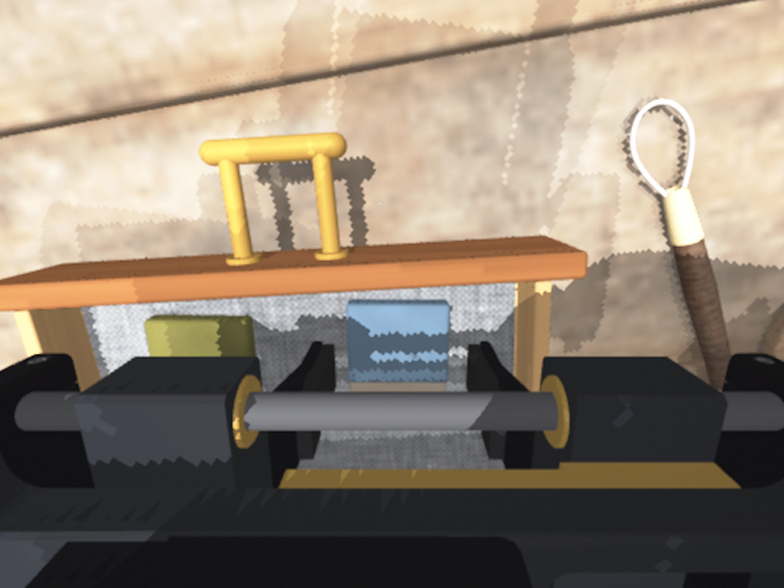

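>>> arm_command --plan '[[[0,0,0.14],0],[[0,0,0.14],0]]'

```text
time: 24.55
position: [0.4018, 0.3479, 0.0029]
tool_rot: [-0.673, -0.217, 0.217, 0.673]
ft_force: [1.2, -0.3, -0.1]
grip_width: 0.0561
```

>>> arm_command --plan '[[[0,0,0],0],[[0,0,0],0],[[0,0,0],0],[[0,0,0],0],[[0,0,0],0]]' --fingers -1 --force 15

```text
time: 25.05
position: [0.4015, 0.3477, 0.0023]
tool_rot: [0.673, 0.217, -0.217, -0.673]
ft_force: [-0.5, 0.6, -0.8]
grip_width: 0.0396
```

Run:
```python
from h import *
print(st()[:2])
w=camera("wrist");save(w["pixels"],"w14",None,1.4)
```

```text
(array([0.40147712, 0.34772534, 0.00234893]), np.float64(125.76962337496643))
```

View pics/w14.png

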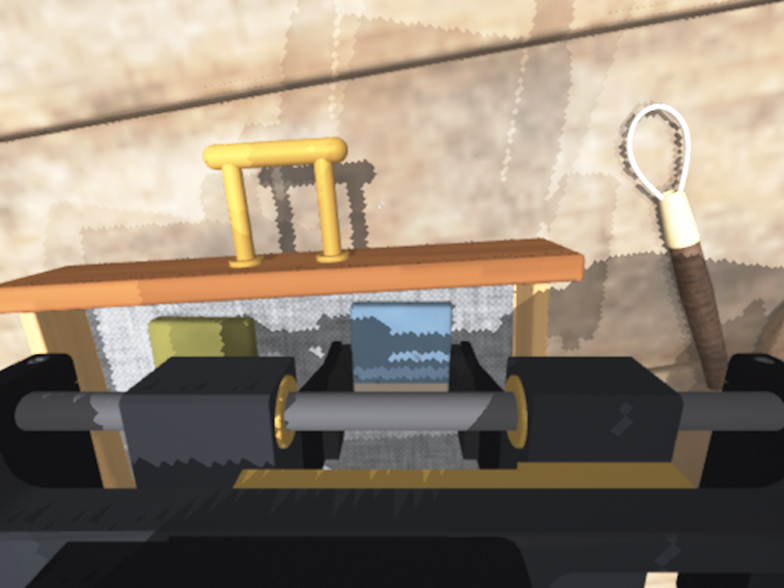

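>>> arm_command --plan '[[[0,0,0.6],0],[[0,0,1.6],0],[[0,0,3.0],0],[[0,0,4.8],0],[[0,-1,6.4],0]]'

```text
time: 25.6
position: [0.4024, 0.3246, 0.1645]
tool_rot: [-0.672, -0.219, 0.217, 0.673]
ft_force: [0.8, -0.2, -0.5]
grip_width: 0.0395
```

>>> arm_command --plan '[[[0,-1.4,1.2],-1.2],[[0,-2.8,1.6],-2.4],[[0,-4.2,1.6],-3.6],[[0,-5.6,1.6],-4.8],[[0,-7,1.6],-6]]'

```text
time: 26.1
position: [0.4012, 0.1465, 0.2028]
tool_rot: [0.706, 0.034, -0.034, -0.706]
ft_force: [1.3, -1.8, 0.1]
grip_width: 0.0397
```

>>> arm_command --plan '[[[0,-1.5,0],-1.4],[[0,-3,0],-2.8],[[0,-4.5,0],-4.2],[[0,-6,0],-5.6],[[0,-7,0],-6.5]]'

```text
time: 26.6
position: [0.4014, -0.0293, 0.2027]
tool_rot: [0.688, -0.165, 0.166, -0.687]
ft_force: [0.6, 0.1, -0.2]
grip_width: 0.0395
```

Run:
```python
from h import *
go(.51,-.135,.2,63);print(st()[2]["grip_width"])
w=camera("wrist");save(w["pixels"],"w15",None,1.4)
```

```text
t 26.6 at [ 0.4014 -0.0293  0.2027] 62.95 units [ 4.34 -4.23 -0.11] yaw 0.01
0.03948701282297422
```

View pics/w15.png

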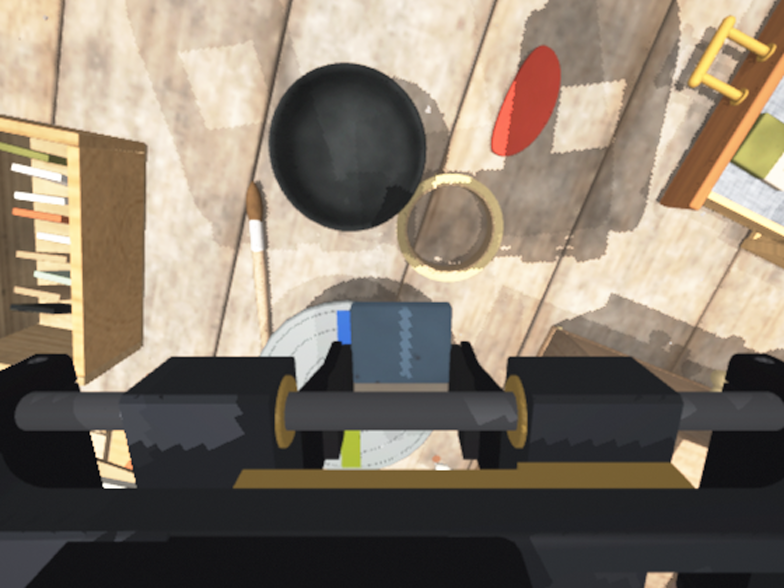

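>>> arm_command --plan '[[[0.7,-0.9,0],0],[[1.6,-1.8,0],0],[[2.6,-2.7,0],0],[[3.6,-3.6,0],0],[[4.5,-4.2,0],0]]'

```text
time: 27.15
position: [0.5152, -0.1333, 0.2025]
tool_rot: [0.688, -0.163, 0.164, -0.688]
ft_force: [0.6, 0.8, 0.2]
grip_width: 0.0401
```

>>> arm_command --plan '[[[0.6,-0.2,0],0],[[0.6,-0.2,0],0],[[0.6,-0.2,0],0]]'

```text
time: 27.45
position: [0.528, -0.1363, 0.202]
tool_rot: [-0.688, 0.164, -0.162, 0.688]
ft_force: [-0.5, 0.0, -0.6]
grip_width: 0.0399
```

Run:
```python
from h import *
print(st()[:2])
w=camera("wrist");save(w["pixels"],"w16",None,1.4)
```

```text
(array([ 0.52804062, -0.13630766,  0.20200862]), np.float64(63.30921091846227))
```

View pics/w16.png

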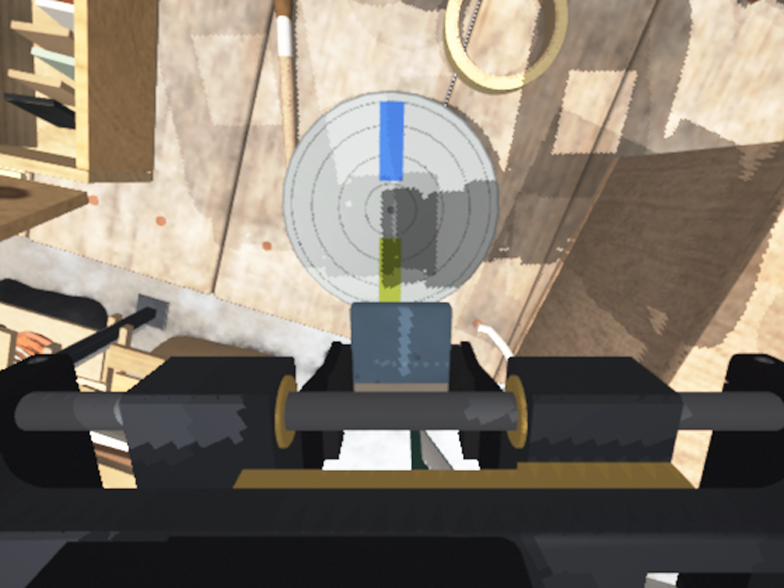

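Run:
```python
from h import *
w=camera("wrist");im=w["pixels"];h=cv2.cvtColor(im,cv2.COLOR_RGB2HSV)
for n,lo,hi in(('blue',(105,110,60),(130,255,255)),('olive',(25,110,50),(40,255,255))):
    m=cv2.inRange(h,lo,hi);m[:55]=0;m[222:]=0;m[:,:200]=0;m[:,360:]=0
    k=max(cv2.findContours(m,0,1)[0],key=cv2.contourArea)[:,0,:]
    X=np.array([pl(w,*q,.062)[:2] for q in k.astype(float)],np.float32)
    r=cv2.minAreaRect((X*1000));print(n,cv2.boundingRect(k),r,cv2.boxPoints(r).round(1).tolist())
c=None
for z in (.062,):
  L=[pl(w,u/1.4,v/1.4,z)[:2] for u,v in((284,200),(498,203),(391,91))];
  print('disc L/R mid',(L[0]+L[1])/2,np.linalg.norm(L[0]-L[1]),'front',L[2], 'hub',pl(w,390/1.4,210/1.4,z)[:2])
  print('blue axis ends',pl(w,392.5/1.4,101/1.4,z)[:2],pl(w,391.5/1.4,181/1.4,z)[:2],'olive inner',pl(w,390.5/1.4,238/1.4,z)[:2])
save(im,"w16c",(190,50,370,220),4.4)
```

```text
blue (271, 73, 17, 57) ((432.6004333496094, -94.91896057128906), (17.136934280395508, 55.52325439453125), 62.50814437866211) [[404.0, -89.69999694824219], [453.29998779296875, -115.30000305175781], [461.20001220703125, -100.0999984741211], [411.8999938964844, -74.5]]
olive (271, 171, 15, 45) ((520.1634521484375, -141.27406311035156), (16.414766311645508, 51.600406646728516), 63.25809097290039) [[493.3999938964844, -137.0], [539.5, -160.1999969482422], [546.9000244140625, -145.60000610351562], [500.79998779296875, -122.30000305175781]]
disc L/R mid [ 0.47152563 -0.11452695] 0.16760703312162298 front [ 0.40137969 -0.07877788] hub [ 0.47695896 -0.11825146]
blue axis ends [ 0.40783081 -0.08083368] [ 0.45791108 -0.10720783] olive inner [ 0.49675133 -0.12792319]
```

View pics/w16c.png

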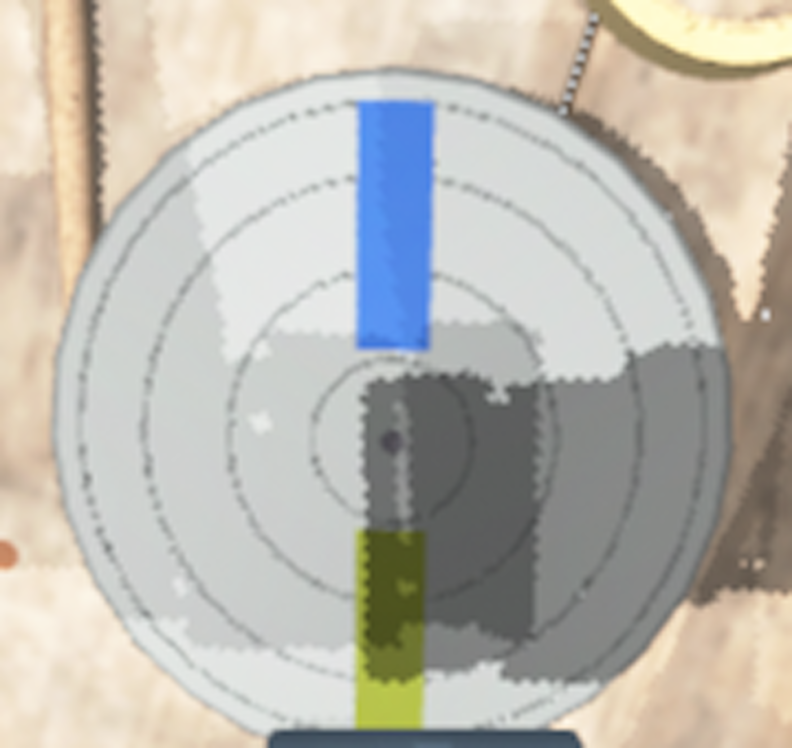

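Run:
```python
from h import *
w=camera("wrist");p,y,o=st()
r=np.radians(y);d=np.array([np.cos(r),np.sin(r)]);e=np.array([d[1],-d[0]])
for s in(-.024,-.028,-.032):
  print(s,[px(w,[*(p[:2]+s*e+t*d),p[2]+.0367])*1.4 for t in(-.0205,.0205)])
print(px(w,[*p[:2],p[2]+.0367])*1.4)
save(w["pixels"],"w16d",(230,190,340,290),6)
```

```text
-0.024 [array([344.92074321, 318.10491748]), array([448.06097898, 318.14191939])]
-0.028 [array([344.54458105, 308.50790459]), array([448.38363964, 308.54260497])]
-0.032 [array([344.16328741, 298.77997232]), array([448.71070311, 298.81230472])]
[396.63781791 373.10470489]
```

View pics/w16d.png

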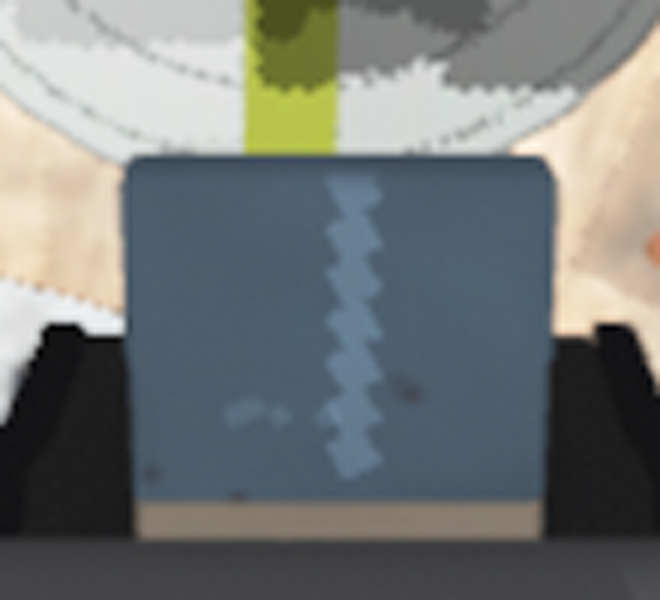

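Run:
```python
from h import *
c=camera("scene");s=camera("side")
print('bowl rim', tri([ray(c,363,186),ray(s,313,188)]))
print('roll', pl(c,321,203,.03))
go(.4333,-.0964,.1,62.4)
```

```text
bowl rim [ 0.29983307 -0.01496526  0.08716071]
roll [0.38365057 0.03313317 0.03      ]
t 27.7 at [ 0.5282 -0.1365  0.2027] 63.3 units [-3.8   1.6  -4.11] yaw -0.18
```

>>> arm_command --plan '[[[-1,0.4,0],-0.18],[[-2.2,0.9,-0.8],-0.18],[[-3.2,1.4,-2],-0.18],[[-3.8,1.6,-3.2],-0.18],[[-3.8,1.6,-4.1],-0.18]]'

```text
time: 28.2
position: [0.43, -0.0949, 0.0992]
tool_rot: [-0.686, 0.17, -0.167, 0.687]
ft_force: [0.2, 0.4, 0.2]
grip_width: 0.0401
```

>>> arm_command --plan '[[[0,0,0],0],[[0,0,0],0],[[0,0,0],0]]'

```text
time: 28.5
position: [0.4356, -0.0979, 0.1012]
tool_rot: [0.687, -0.168, 0.17, -0.686]
ft_force: [0.2, 0.3, -0.8]
grip_width: 0.0394
```

Run:
```python
from h import *
go(.4333,-.0964,.04,62.4)
w=camera("wrist");save(w["pixels"],"w17",None,1.4)
```

```text
t 28.5 at [ 0.4356 -0.0979  0.1012] 62.38 units [-0.09  0.06 -2.45] yaw 0.0
```

View pics/w17.png

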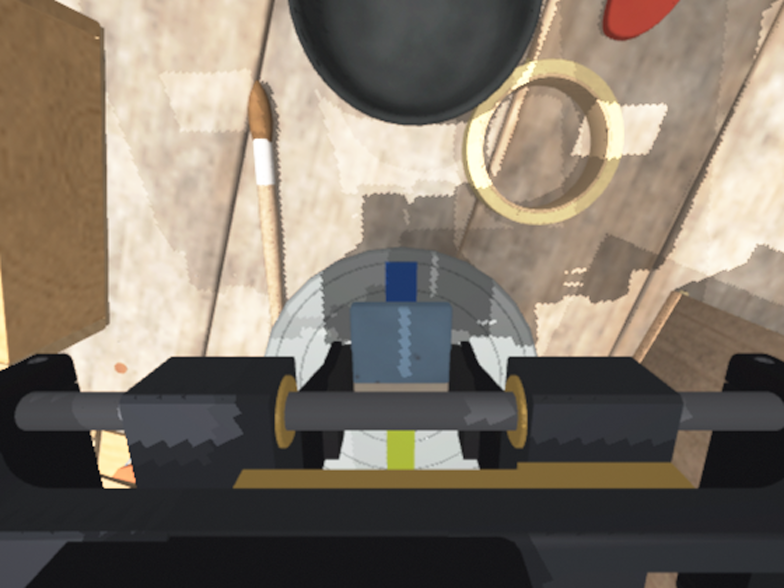

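>>> arm_command --plan '[[[-0.07,0.05,-0.6],0],[[-0.07,0.05,-1.3],0],[[-0.07,0.05,-1.9],0],[[-0.07,0.05,-2.35],0],[[-0.07,0.05,-2.35],0]]'

```text
time: 29.05
position: [0.4326, -0.0961, 0.0411]
tool_rot: [-0.687, 0.169, -0.169, 0.687]
ft_force: [0.5, 0.4, -0.6]
grip_width: 0.0397
```

>>> arm_command --plan '[[[0,0,-0.05],0],[[0,0,-0.1],0],[[0,0,-0.1],0],[[0,0,-0.1],0]]'

```text
time: 29.45
position: [0.4327, -0.0961, 0.0392]
tool_rot: [0.687, -0.168, 0.169, -0.687]
ft_force: [-0.3, 0.5, -0.6]
grip_width: 0.0399
```

Run:
```python
from h import *
go(.4333,-.0964,.0343,62.4)
w=camera("wrist");save(w["pixels"],"w18",None,1.4)
save(camera("scene")["pixels"],"sc18",(260,90,420,210),5)
```

```text
t 29.45 at [ 0.4327 -0.0961  0.0392] 62.38 units [ 0.03 -0.01 -0.2 ] yaw 0.0
```

View pics/w18.png

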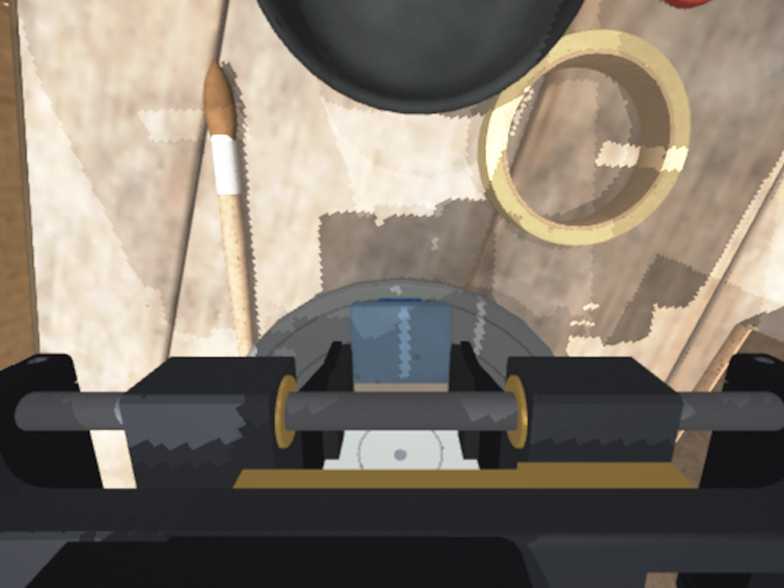

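View pics/sc18.png

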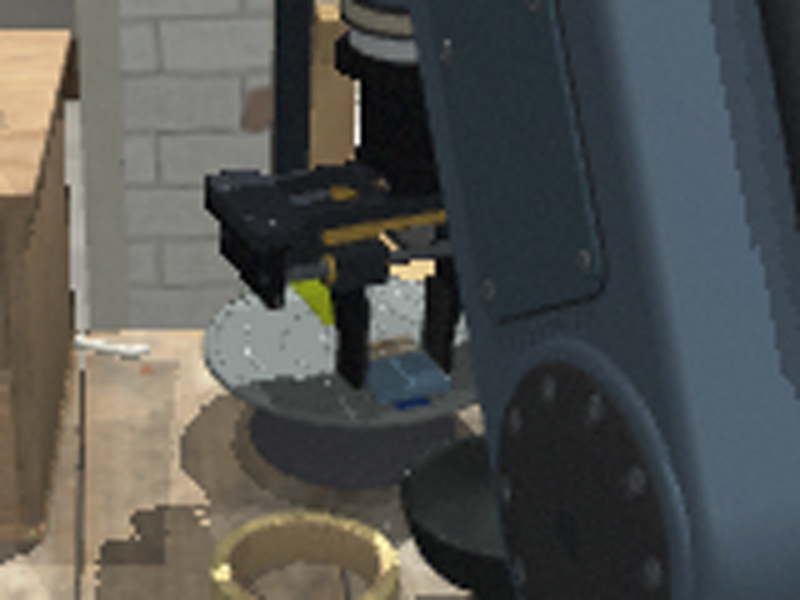

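>>> arm_command --plan '[[[0.02,0,-0.06],0],[[0.02,0,-0.12],0],[[0.02,0,-0.15],0],[[0.02,0,-0.15],0]]'

```text
time: 29.95
position: [0.4327, -0.0959, 0.0349]
tool_rot: [-0.687, 0.169, -0.169, 0.687]
ft_force: [-0.5, 0.7, -0.0]
grip_width: 0.0394
```

>>> arm_command --plan '[[[0,0,-0.04],0],[[0,0,-0.04],0],[[0,0,-0.04],0]]'

```text
time: 30.25
position: [0.4329, -0.0959, 0.0342]
tool_rot: [0.687, -0.169, 0.169, -0.687]
ft_force: [0.3, 0.6, 3.2]
grip_width: 0.0397
```

>>> arm_command --plan '[[[0,0,0.02],0],[[0,0,0.02],0],[[0,0,0.02],0],[[0,0,0.02],0]]' --fingers 0.29

```text
time: 30.65
position: [0.4328, -0.0959, 0.0344]
tool_rot: [-0.687, 0.169, -0.169, 0.687]
ft_force: [-0.0, -0.1, -0.4]
grip_width: 0.0548
```

>>> arm_command --plan '[[[0,0,0.4],0],[[0,0,1.2],0],[[0,0,2.5],0],[[0,0,4],0],[[0,0,5.6],0]]'

```text
time: 31.15
position: [0.4321, -0.0956, 0.1762]
tool_rot: [-0.687, 0.169, -0.168, 0.687]
ft_force: [1.4, -0.4, -0.1]
grip_width: 0.0559
```

Run:
```python
from h import *
go(.4011,.348,.0343,125.7)
w=camera("wrist");save(w["pixels"],"w19",None,1.4)
```

```text
t 31.15 at [ 0.4321 -0.0956  0.1762] 62.37 units [-1.24 17.74 -5.68] yaw 12.67
```

View pics/w19.png

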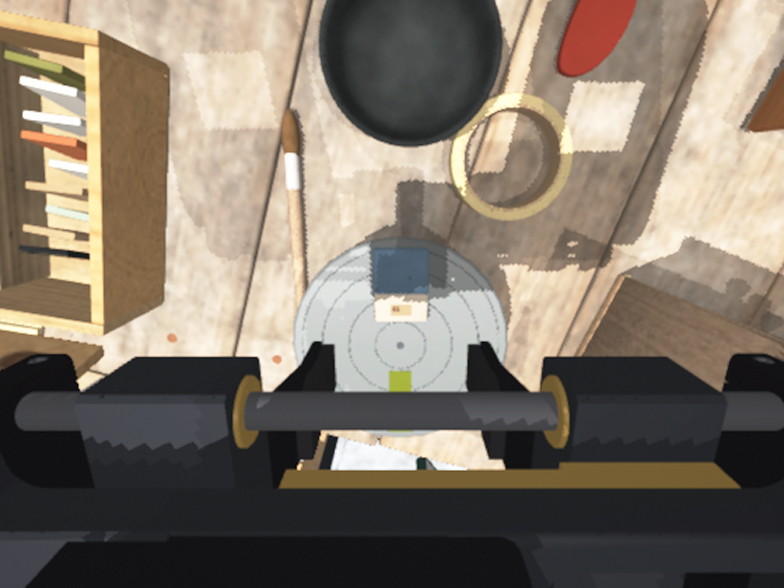

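>>> arm_command --plan '[[[-0.4,1,0.8],0],[[-1,2.4,1],1.4],[[-1.3,3.9,1],2.8],[[-1.3,5.4,1],4.2],[[-1.3,6.9,1],5.6]]'

```text
time: 31.7
position: [0.3997, 0.0779, 0.2002]
tool_rot: [0.707, 0.004, -0.003, -0.707]
ft_force: [0.4, -0.1, 0.0]
grip_width: 0.0561
```

>>> arm_command --plan '[[[0,1.5,0],1.4],[[0,3,0],2.8],[[0,4.5,0],4.2],[[0.4,6,0],5.6],[[1.0,7.4,0],7.0]]'

```text
time: 32.2
position: [0.4242, 0.2632, 0.2]
tool_rot: [0.673, 0.217, -0.217, -0.673]
ft_force: [0.4, -0.5, 0.2]
grip_width: 0.0561
```

Run:
```python
from h import *
go(.4529,.2867,.06,125.7)
w=camera("wrist")
for P in ([(371,247),(430,247),(427,321),(375,321)],):
    pass
```

```text
t 32.2 at [0.4242 0.2632 0.2   ] 125.73 units [ 1.15  0.94 -5.6 ] yaw -0.01
```

>>> arm_command --plan '[[[1.15,0.94,-0.3],0],[[1.15,0.94,-1.8],0],[[1.15,0.94,-3.4],0],[[1.15,0.94,-4.8],0],[[1.15,0.94,-5.6],0]]'

```text
time: 32.75
position: [0.4523, 0.2842, 0.0573]
tool_rot: [0.674, 0.213, -0.216, -0.674]
ft_force: [-0.6, 0.1, 0.6]
grip_width: 0.0562
```

>>> arm_command --plan '[[[0,0,0],0],[[0,0,0],0]]'

```text
time: 32.95
position: [0.4543, 0.285, 0.06]
tool_rot: [0.674, 0.215, -0.215, -0.674]
ft_force: [-0.6, 0.0, 0.1]
grip_width: 0.0562
```

Run:
```python
from h import *
go(.4529,.2867,.0023,125.7)
w=camera("wrist");save(w["pixels"],"w20",None,1.4);print(px(w,[.4529,.2867,.039])*1.4)
```

```text
t 32.95 at [0.4543 0.285  0.06  ] 125.36 units [-0.06  0.07 -2.31] yaw 0.07
[401.85142268 321.81581025]
```

View pics/w20.png

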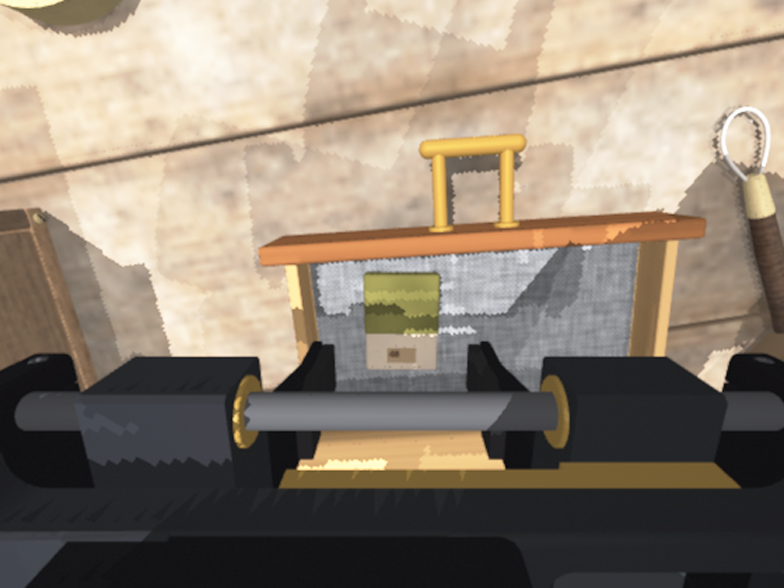

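>>> arm_command --plan '[[[-0.05,0.06,-0.6],0],[[-0.05,0.06,-1.2],0],[[-0.05,0.06,-1.8],0],[[-0.05,0.06,-2.2],0],[[-0.05,0.06,-2.3],0]]'

```text
time: 33.5
position: [0.4533, 0.2867, 0.0024]
tool_rot: [-0.674, -0.215, 0.214, 0.674]
ft_force: [0.2, 0.1, -0.0]
grip_width: 0.0562
```

>>> arm_command --plan '[[[0,0,0],0],[[0,0,0],0]]'

```text
time: 33.7
position: [0.4536, 0.2869, 0.0029]
tool_rot: [-0.674, -0.215, 0.214, 0.674]
ft_force: [0.1, -0.7, -0.6]
grip_width: 0.0562
```

>>> arm_command --plan '[[[0,0,-0.03],0],[[0,0,-0.03],0],[[0,0,-0.03],0],[[0,0,-0.03],0],[[0,0,-0.03],0]]' --fingers -1

```text
time: 34.2
position: [0.4531, 0.2866, 0.0016]
tool_rot: [0.674, 0.215, -0.215, -0.674]
ft_force: [-0.3, -0.1, 2.4]
grip_width: 0.0398
```

>>> arm_command --plan '[[[0,0,0],0],[[0,0,0.6],0],[[0,0,1.8],0],[[0,0,3.6],0],[[0,0,5.4],0]]'

```text
time: 34.7
position: [0.4518, 0.2862, 0.1368]
tool_rot: [0.674, 0.214, -0.216, -0.674]
ft_force: [0.4, 0.5, 0.6]
grip_width: 0.0398
```

Run:
```python
from h import *
go(.40,.15,.2,125.7);print(st()[2]["grip_width"])
w=camera("wrist");save(w["pixels"],"w21",None,1.4)
p,y,o=st();r=np.radians(y);d=np.array([np.cos(r),np.sin(r)]);e=np.array([d[1],-d[0]])
print([px(w,[*(p[:2]-.028*e+t*d),p[2]+.0367])*1.4 for t in(-.0205,.0205)])
```

```text
t 34.7 at [0.4518 0.2862 0.1368] 125.37 units [-2.07 -5.45  2.53] yaw 0.07
0.03979033630514374
[array([339.83951963, 322.37560786]), array([447.73158763, 322.2794698 ])]
```

View pics/w21.png

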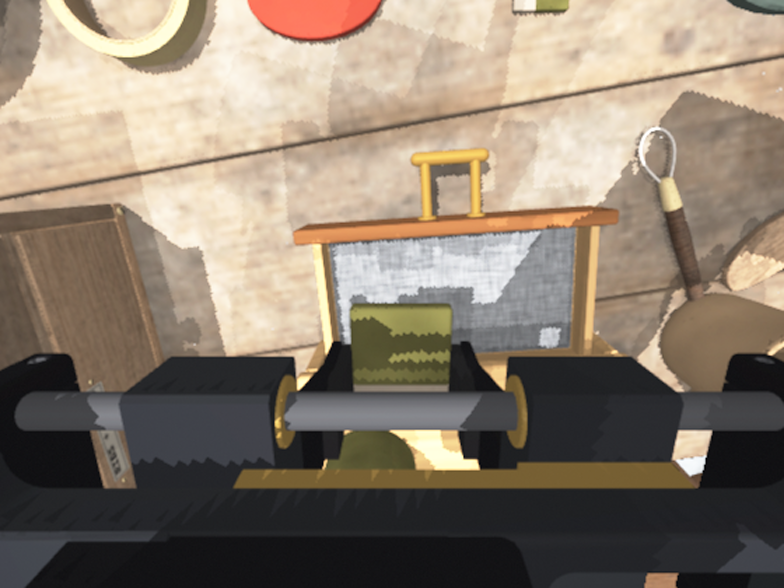

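>>> arm_command --plan '[[[-0.6,-1.2,1.2],0],[[-1.2,-2.6,2.4],-1.2],[[-1.8,-4,2.5],-2.6],[[-2.1,-5.4,2.5],-4],[[-2.1,-6.8,2.5],-5.4]]'

```text
time: 35.25
position: [0.3984, 0.1156, 0.1988]
tool_rot: [-0.705, -0.05, 0.051, 0.705]
ft_force: [0.5, -0.4, -0.6]
grip_width: 0.0396
```

>>> arm_command --plan '[[[0,-1.4,0],-1.4],[[0,-2.8,0],-2.8],[[0,-4.2,0],-4.2],[[0,-5.6,0],-5.6],[[0.2,-7,0],-7]]'

```text
time: 35.75
position: [0.4042, -0.0594, 0.1984]
tool_rot: [-0.688, 0.165, -0.164, 0.688]
ft_force: [1.3, 0.3, -0.6]
grip_width: 0.0398
```

Run:
```python
from h import *
go(.5217,-.1427,.2,62.4)
```

```text
t 35.75 at [ 0.4042 -0.0594  0.1984] 63.07 units [ 4.7  -3.33  0.06] yaw -0.13
```

>>> arm_command --plan '[[[1,-0.7,0],-0.13],[[2.1,-1.5,0],-0.13],[[3.2,-2.3,0],-0.13],[[4.2,-3,0],-0.13],[[4.7,-3.33,0],-0.13]]'

```text
time: 36.25
position: [0.5251, -0.1436, 0.1983]
tool_rot: [0.687, -0.166, 0.168, -0.687]
ft_force: [0.9, -0.1, 0.2]
grip_width: 0.0401
```

>>> arm_command --plan '[[[0,0,0],0],[[0,0,0],0],[[0,0,0],0]]'

```text
time: 36.55
position: [0.5213, -0.1406, 0.1984]
tool_rot: [-0.687, 0.167, -0.166, 0.687]
ft_force: [-0.3, 0.8, 0.8]
grip_width: 0.0397
```

Run:
```python
from h import *
go(.5217,-.1427,.1,62.4)
w=camera("wrist");save(w["pixels"],"w22",None,1.4)
```

```text
t 36.55 at [ 0.5213 -0.1406  0.1984] 62.75 units [ 0.01 -0.08 -3.93] yaw -0.07
```

View pics/w22.png

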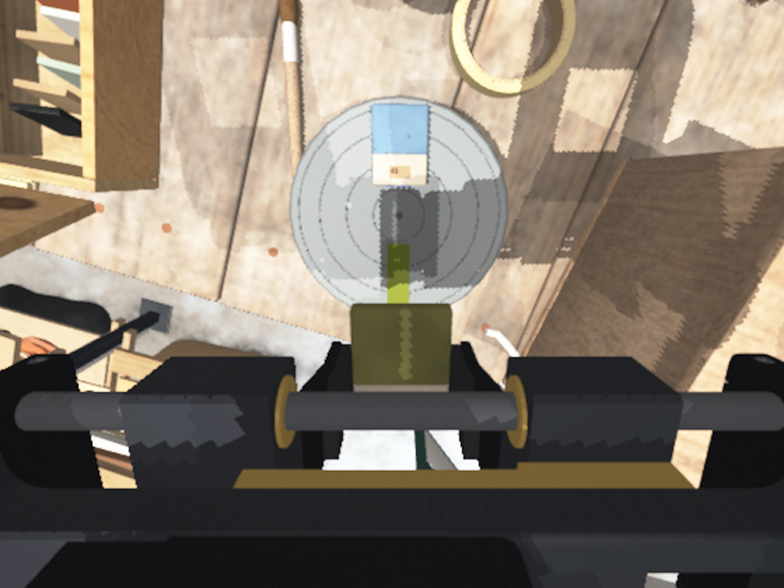

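Run:
```python
from h import *
w=camera("wrist")
P=lambda u,v,z:pl(w,u/1.4,v/1.4,z)[:2]
print('hub',P(399,214,.062),'olive inner',P(399,245,.062))
X=np.array([P(*q,.071) for q in((372,103),(429,103),(426,185),(373,185))]);L=(X[0]+X[1]-X[2]-X[3])/2
print('blue tile',X.mean(0),np.degrees(np.arctan2(-L[1],-L[0])),np.linalg.norm(L))
h=P(399,214,.062);oi=P(399,245,.062);d=oi-h;print(np.linalg.norm(d),np.degrees(np.arctan2(d[1],d[0])), h+d/np.linalg.norm(d)*.05)
```

```text
hub [ 0.47684831 -0.11735665] olive inner [ 0.49844624 -0.12850733]
blue tile [ 0.43276282 -0.09374543] -28.011544424089916 0.05602426599375521
0.024306551911850473 -27.306630505628345 [ 0.52127651 -0.14029427]
```

>>> arm_command --plan '[[[0,-0.08,-1.2],-0.07],[[0,-0.08,-2.6],-0.07],[[0,-0.08,-4],-0.07],[[0,-0.08,-5.2],-0.07],[[0,-0.08,-6.1],-0.07]]'

```text
time: 37.15
position: [0.5216, -0.1428, 0.0449]
tool_rot: [-0.687, 0.169, -0.168, 0.687]
ft_force: [1.0, -0.6, 0.5]
grip_width: 0.0397
```

>>> arm_command --plan '[[[0,0,0],0],[[0,0,0],0],[[0,0,-0.15],0],[[0,0,-0.15],0]]'

```text
time: 37.55
position: [0.5236, -0.144, 0.0437]
tool_rot: [0.687, -0.168, 0.17, -0.686]
ft_force: [-0.4, -0.2, -0.4]
grip_width: 0.0397
```

Run:
```python
from h import *
go(.5214,-.1427,.0336,62.4)
w=camera("wrist");save(w["pixels"],"w23",None,1.4)
```

```text
t 37.55 at [ 0.5236 -0.144   0.0437] 62.38 units [-0.09  0.05 -0.4 ] yaw 0.0
```

View pics/w23.png

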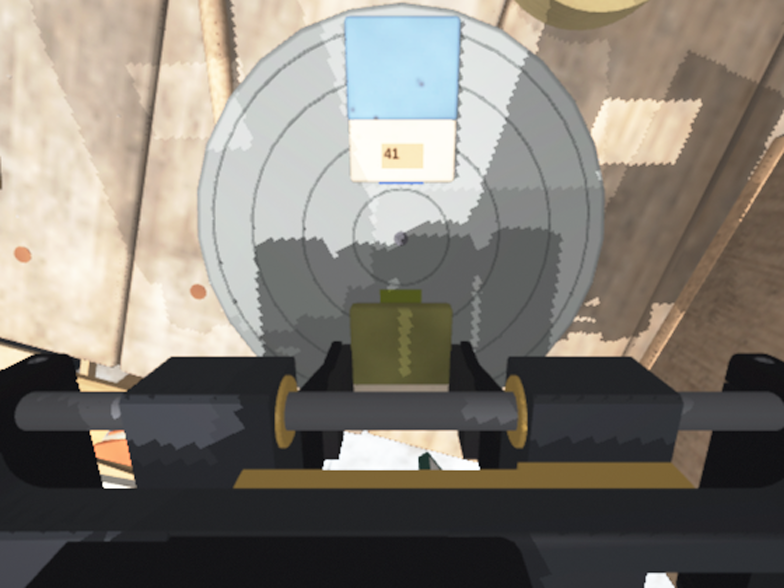

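Aligned with the olive strip (its inner end shows at (400,295) just ahead of the held tile); blue tile lies true. Lower and release.

>>> arm_command --plan '[[[-0.07,0.04,-0.1],0],[[-0.07,0.04,-0.2],0],[[-0.07,0.04,-0.3],0],[[-0.07,0.04,-0.34],0],[[-0.07,0.04,-0.34],0]]'

```text
time: 38.1
position: [0.5209, -0.1426, 0.0338]
tool_rot: [-0.687, 0.169, -0.169, 0.687]
ft_force: [-0.1, -0.3, -0.9]
grip_width: 0.0398
```

>>> arm_command --plan '[[[0,0,-0.04],0],[[0,0,-0.04],0],[[0,0,-0.04],0]]'

```text
time: 38.4
position: [0.5211, -0.1427, 0.0335]
tool_rot: [0.687, -0.169, 0.169, -0.687]
ft_force: [-0.8, -0.2, 4.5]
grip_width: 0.0397
```

>>> arm_command --plan '[[[0,0,0.02],0],[[0,0,0.02],0],[[0,0,0.02],0],[[0,0,0.02],0]]' --fingers 0.29

```text
time: 38.8
position: [0.5211, -0.1427, 0.0333]
tool_rot: [-0.687, 0.169, -0.169, 0.687]
ft_force: [-0.8, -0.4, 0.0]
grip_width: 0.0552
```

>>> arm_command --plan '[[[0,0,0.4],0],[[0,0,1.2],0],[[0,0,2.5],0],[[0,0,4.3],0],[[0,0,6.2],0]]'

```text
time: 39.3
position: [0.5203, -0.1423, 0.1901]
tool_rot: [-0.686, 0.169, -0.168, 0.687]
ft_force: [1.6, -0.4, -0.5]
grip_width: 0.0561
```

>>> arm_command --plan '[[[1,-0.5,0.8],0],[[1.6,-0.9,1.2],0],[[1.6,-0.9,1.2],0]]'

```text
time: 39.6
position: [0.5643, -0.1672, 0.2216]
tool_rot: [0.687, -0.166, 0.172, -0.686]
ft_force: [-0.3, -0.7, 0.4]
grip_width: 0.0562
```

Run:
```python
from h import *
go(.357,.261,.2,38.75)
w=camera("wrist");save(w["pixels"],"w24",None,1.4)
```

```text
t 39.6 at [ 0.5643 -0.1672  0.2216] 62.35 units [-8.29 17.13 -0.86] yaw -4.72
```

View pics/w24.png

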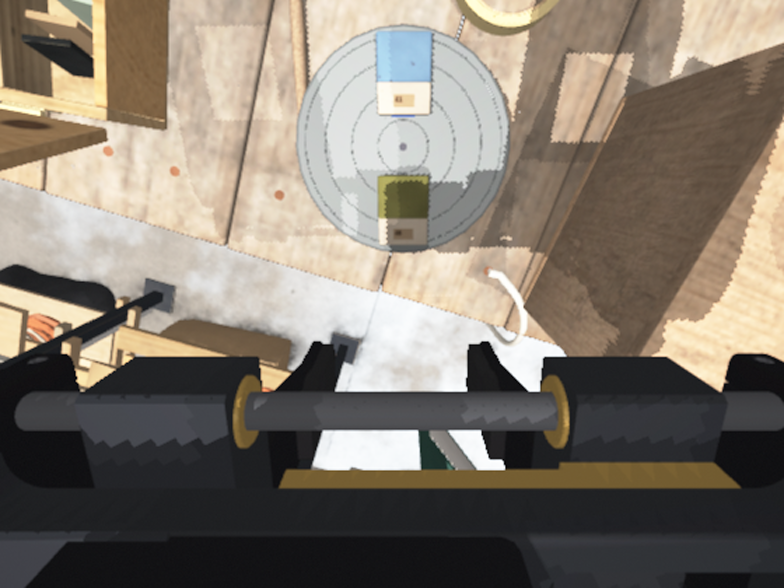

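Run:
```python
from h import *
w=camera("wrist")
P=lambda u,v,z:pl(w,u/1.4,v/1.4,z)[:2]
h=P(403,147,.062);print('hub',h)
for n,Q in dict(blue=((376,30),(433,30),(429,114),(378,114)),olive=((378,175),(430,175),(427,247),(379,247))).items():
    X=np.array([P(*q,.071) for q in Q]);L=(X[0]+X[1]-X[2]-X[3])/2;c=X.mean(0)
    print(n,c,np.linalg.norm(c-h),np.degrees(np.arctan2(-L[1],-L[0])),np.linalg.norm(L),'radial dir',np.degrees(np.arctan2(*(c-h)[::-1])))
```

```text
hub [ 0.474124   -0.11595016]
blue [ 0.42931853 -0.09180603] 0.05089665308510608 -28.267128500228065 0.055817339733240254 radial dir 151.68129064222097
olive [ 0.51854303 -0.13872518] 0.04991745334027167 -28.33813688177881 0.057102873543438064 radial dir -27.145621334242147
```

>>> arm_command --plan '[[[-1.3,0.8,0],0],[[-2.7,1.7,0],0],[[-4.1,2.7,0],1],[[-5.4,3.8,0],2.4],[[-6.4,5.1,0],3.8]]' --fingers -1

```text
time: 40.2
position: [0.3962, -0.0356, 0.217]
tool_rot: [-0.705, 0.054, -0.05, 0.706]
ft_force: [0.7, 1.5, -0.9]
grip_width: 0.0241
```

>>> arm_command --plan '[[[0,1.5,0],1.4],[[0,3,0],2.8],[[0,4.5,0],4.2],[[-0.4,6,0],5.6],[[-1,7.5,0],7]]'

```text
time: 40.7
position: [0.3736, 0.1511, 0.2174]
tool_rot: [-0.688, -0.162, 0.164, 0.688]
ft_force: [0.8, -0.2, 0.5]
grip_width: 0.0003
```

Run:
```python
from h import *
t=c2w(-.17,-.004);print(t);go(*t,.1,128.75)
```

```text
[0.33292333 0.24197347]
t 40.7 at [0.3736 0.1511 0.2174] 116.65 units [-1.63  3.63 -4.7 ] yaw 2.42
```

>>> arm_command --plan '[[[-0.5,1.2,-0.4],1.2],[[-1.1,2.5,-1],2.4],[[-1.63,3.6,-2],2.4],[[-1.63,3.63,-2],2.4],[[-1.63,3.63,-2],2.4]]'

```text
time: 41.2
position: [0.333, 0.2401, 0.1676]
tool_rot: [0.668, 0.232, -0.235, -0.667]
ft_force: [0.4, -0.3, 1.1]
grip_width: 0.0003
```

Run:
```python
from h import *
t=c2w(-.17,-.004);go(*t,-.005,128.75)
w=camera("wrist");save(w["pixels"],"w25",None,1.4)
s=camera("side");save(s["pixels"],"s25");c=camera("scene")
print([ (z,pl(c,262,315,z)[:2], pl(s,392,262,z)[:2]) for z in (.08,.1,.12,.14)])
```

```text
t 41.2 at [0.333  0.2401 0.1676] 128.51 units [-0.    0.07 -6.9 ] yaw 0.05
[(0.08, array([0.20683066, 0.39357144]), array([0.1553036 , 0.26540811])), (0.1, array([0.19408709, 0.40379179]), array([0.16356912, 0.2871631 ])), (0.12, array([0.18134352, 0.41401214]), array([0.17183464, 0.3089181 ])), (0.14, array([0.16859995, 0.42423249]), array([0.18010016, 0.33067309]))]
```

View pics/w25.png

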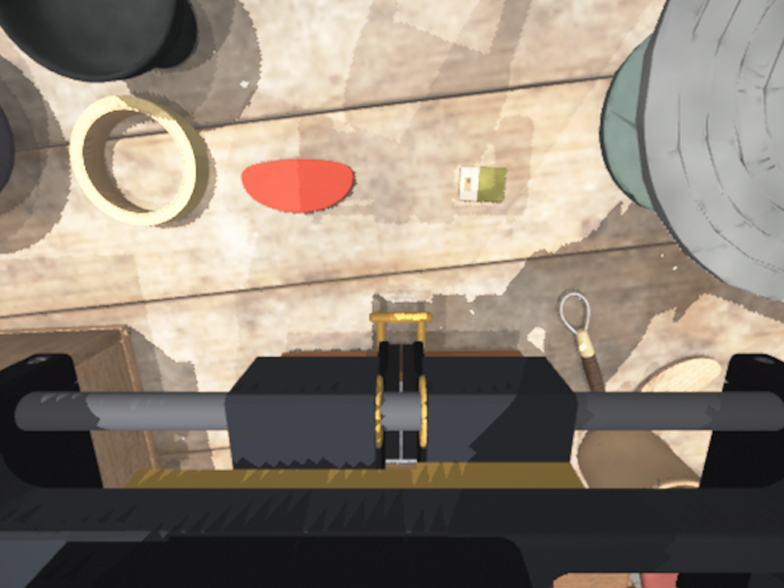

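View pics/s25.png

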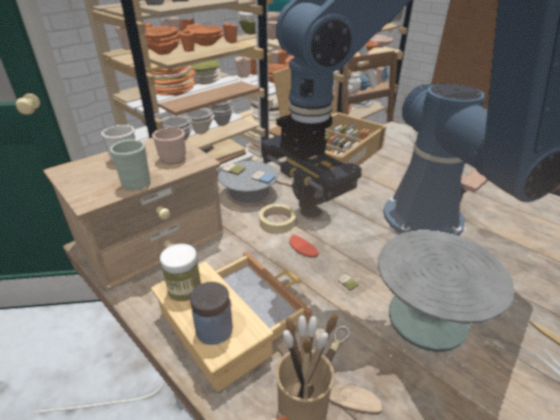

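Run:
```python
from h import *
w=camera("wrist")
for u in(371,432):
    X=pl(w,u/1.4,317/1.4,.036)[:2];q=X-O;print(X,q@ex,q@ey)
p=st()[0];q=p[:2]-O;print('tcp',q@ex,q@ey)
```

```text
[0.37793656 0.2436153 ] -0.13386722256086603 -0.030894404901851566
[0.34659637 0.28328313] -0.13347992591378238 0.019658482738024795
tcp -0.16881066625379823 -0.00769804877111813
```

>>> arm_command --plan '[[[0,0.06,-1.6],0.05],[[0,0.06,-3.2],0.05],[[0,0.06,-4.8],0.05],[[0,0.06,-6.2],0.05],[[0,0.06,-6.9],0.05]]'

```text
time: 41.9
position: [0.3356, 0.241, -0.0058]
tool_rot: [0.668, 0.232, -0.234, -0.668]
ft_force: [0.5, 0.4, 0.7]
grip_width: 0.0002
```

>>> arm_command --plan '[[[0,0,0],0],[[0,0,0],0]]'

```text
time: 42.1
position: [0.3362, 0.2417, -0.0036]
tool_rot: [0.668, 0.234, -0.233, -0.667]
ft_force: [0.3, 0.3, 0.0]
grip_width: 0.0003
```

Run:
```python
from h import *
t=c2w(-.0665,-.004);print(t);go(*t,-.005,128.75)
w=camera("wrist");save(w["pixels"],"w26",None,1.4);save(camera("scene")["pixels"],"sc26",(130,150,290,270),5)
```

```text
[0.41364138 0.30675655]
t 42.1 at [ 0.3362  0.2417 -0.0036] 128.54 units [ 3.1   2.6  -0.06] yaw 0.04
```

View pics/w26.png

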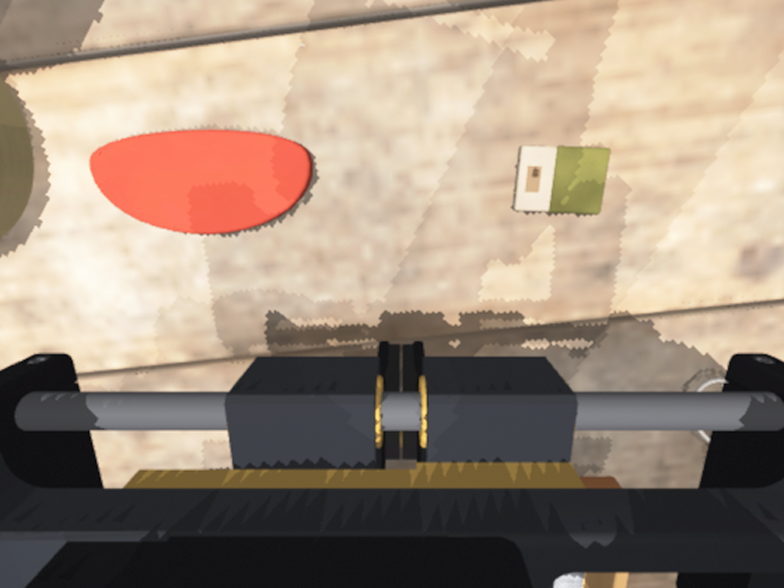

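View pics/sc26.png

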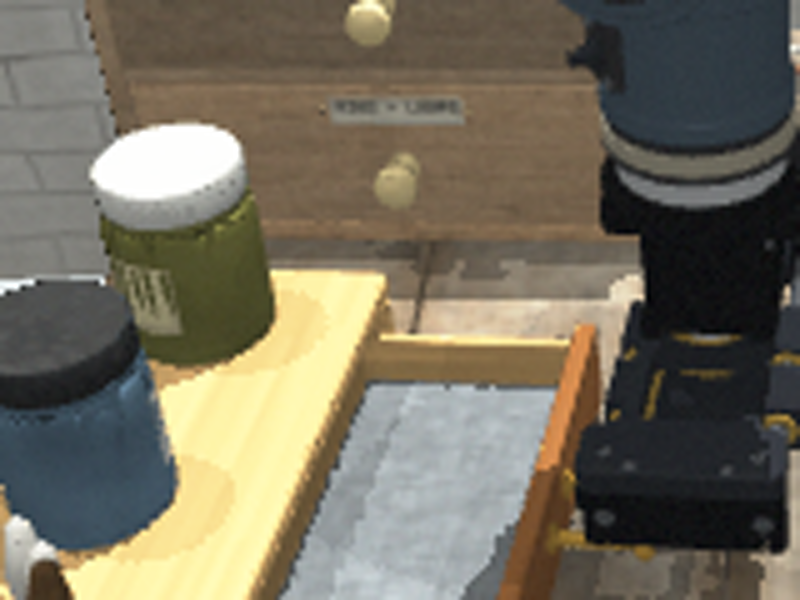

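>>> arm_command --plan '[[[0.4,0.32,-0.06],0],[[0.8,0.64,-0.06],0],[[1.3,1.04,-0.06],0],[[1.8,1.44,-0.06],0],[[2.3,1.85,-0.06],0]]'

```text
time: 42.7
position: [0.3925, 0.2883, -0.004]
tool_rot: [0.667, 0.234, -0.234, -0.667]
ft_force: [-2.2, -0.7, -1.6]
grip_width: 0.0004
```

>>> arm_command --plan '[[[0.3,0.25,0],0],[[0.55,0.45,0],0],[[0.75,0.6,0],0],[[0.75,0.6,0],0],[[0.75,0.6,0],0]]'

```text
time: 43.2
position: [0.4118, 0.3033, -0.0053]
tool_rot: [-0.667, -0.234, 0.234, 0.667]
ft_force: [0.1, -0.0, -0.4]
grip_width: 0.0002
```

Run:
```python
from h import *
t=c2w(-.0665,-.004);go(*t,-.005,128.75);q=st()[0][:2]-O;print(q@ex,q@ey)
save(camera("side")["pixels"],"s27",(130,220,330,370),4);save(camera("scene")["pixels"],"sc27",(130,150,290,300),4)
```

```text
t 43.2 at [ 0.4118  0.3033 -0.0053] 128.62 units [0.08 0.14 0.01] yaw 0.03
-0.07012761556934814 -0.0055146531091462125
```

View pics/s27.png

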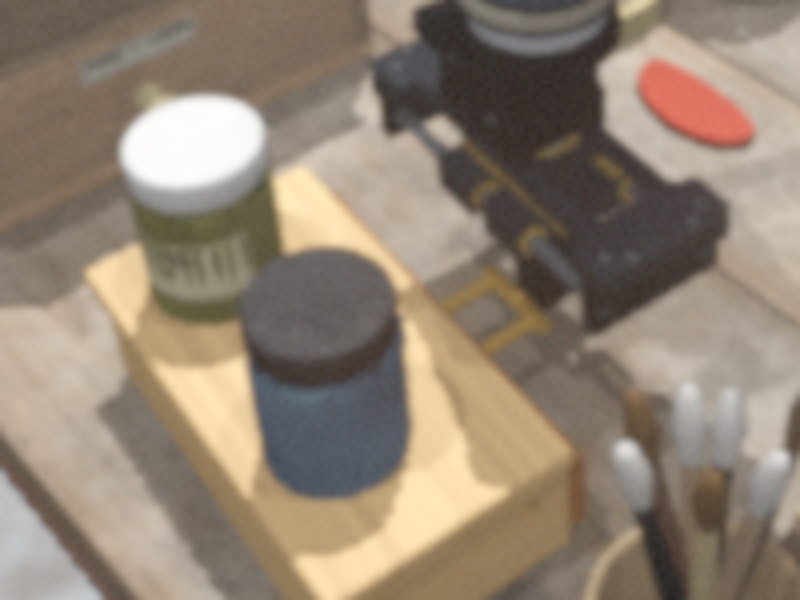

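View pics/sc27.png

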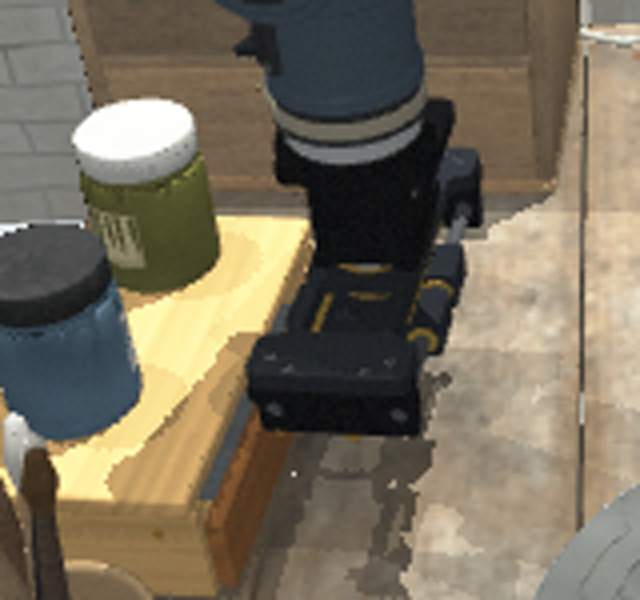

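Nearly shut; a gap remains at (230,470). Push on in small steps, watching the force.

>>> arm_command --plan '[[[0.08,0.06,0],0],[[0.16,0.12,0],0],[[0.16,0.12,0],0]]'

```text
time: 43.6
position: [0.4141, 0.3055, -0.0057]
tool_rot: [0.668, 0.233, -0.235, -0.667]
ft_force: [-1.9, -3.1, 1.3]
grip_width: 0.0004
```

>>> arm_command --plan '[[[0.08,0.06,0],0],[[0.16,0.12,0],0],[[0.16,0.12,0],0]]'

```text
time: 43.9
position: [0.414, 0.3056, -0.0058]
tool_rot: [0.668, 0.23, -0.239, -0.666]
ft_force: [-7.1, -10.7, 7.9]
grip_width: 0.0003
```

>>> arm_command --plan '[[[0.08,0.06,0],0],[[0.16,0.12,0],0],[[0.16,0.12,0],0]]'

```text
time: 44.2
position: [0.4136, 0.3057, -0.006]
tool_rot: [0.669, 0.227, -0.243, -0.665]
ft_force: [-11.1, -16.2, 14.5]
grip_width: 0.0004
```

>>> arm_command --plan '[[[-0.4,-0.3,0],0],[[-0.9,-0.72,0],0],[[-1.6,-1.28,0],0],[[-2.0,-1.6,0.8],0],[[-2.0,-1.6,2.4],0]]'

```text
time: 44.7
position: [0.3702, 0.2706, 0.053]
tool_rot: [0.667, 0.231, -0.236, -0.667]
ft_force: [-0.1, -0.1, -0.8]
grip_width: 0.0004
```

>>> arm_command --plan '[[[0,0,1.6],0],[[0,0,3.4],0],[[0,0,5],0],[[1.5,1.2,6],0],[[3,2.4,7],0]]' --fingers 1

```text
time: 45.2
position: [0.4441, 0.3287, 0.2286]
tool_rot: [-0.667, -0.235, 0.232, 0.668]
ft_force: [1.0, 0.6, -0.3]
grip_width: 0.0327
```

Run:
```python
from h import *
print(st()[:2])
w=camera("wrist");save(w["pixels"],"w28",None,1.4)
save(camera("scene")["pixels"],"sc28",(130,150,290,300),4)
```

```text
(array([0.44405384, 0.32872762, 0.22856505]), np.float64(128.59447881469595))
```

View pics/w28.png

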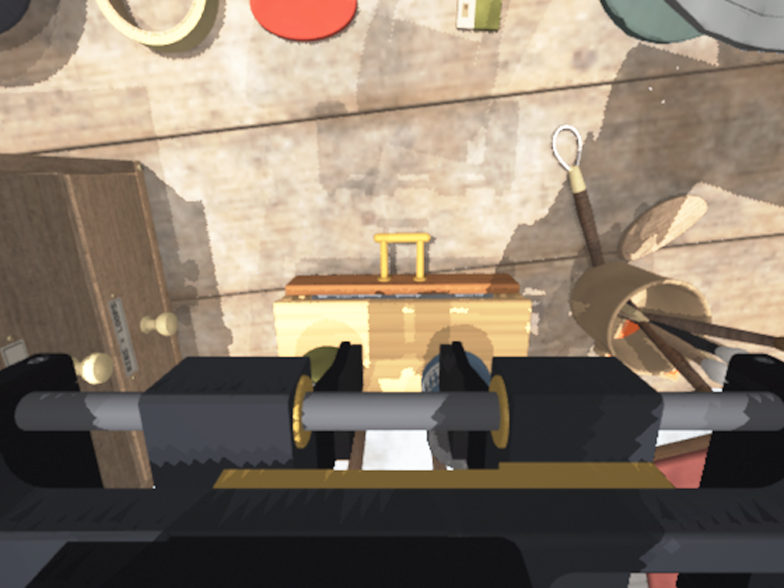

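View pics/sc28.png

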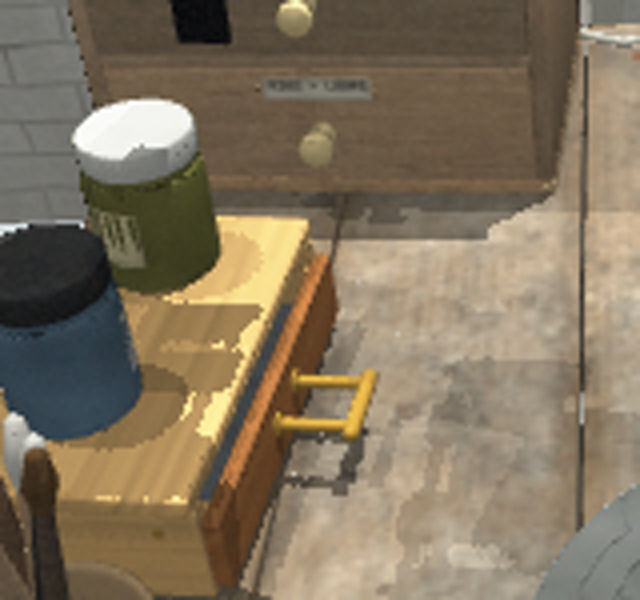

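Run:
```python
from h import *
w=camera("wrist");save(w["pixels"],"w28c",(185,150,395,290),3.7)
for n,u,v,z in(('bar',401,238,.036),('board front',401,277,.053),('board back',401,291,.053),('chest top front',401,299,.074),('chestL',275,299,.074),('chestR',531,300,.074)):
    X=pl(w,u/1.4,v/1.4,z)[:2];q=X-O;print(n,q@ex,q@ey)
c=camera("scene")
for n,u,v,z in(('bar',130+362/4,150+405/4,.036),('board end front top',130+330/4,150+262/4,.053),('board near end fr',130+236/4,150+520/4,.053),('near back',130+203/4,150+505/4,.053),('chest near front corner',130+198/4,150+505/4,.074),('far',130+308/4,150+220/4,.074)):
    X=pl(c,u,v,z)[:2];q=X-O;print('sc',n,q@ex,q@ey)
```

```text
bar -0.03844384674031105 -0.006450253781750081
board front -0.0052952375754514985 -0.006453178505384879
board back 0.008078868877050048 -0.006472251651567505
chest top front 0.009280276176883588 -0.006419180538023439
chestL 0.009212841822849439 -0.11735132196281212
chestR 0.010270560050591236 0.1078320922441719
sc bar -0.05436696932794198 -0.0007143054316192513
sc board end front top -0.014286302911340297 -0.10117075848318381
sc board near end fr -0.019886584619649955 0.10065521754252954
sc near back -0.001250607190809999 0.09221269103921803
sc chest near front corner -0.009238504051492747 0.11222877746772435
sc far -0.0014645737712481446 -0.1124890983192228
```

View pics/w28c.png

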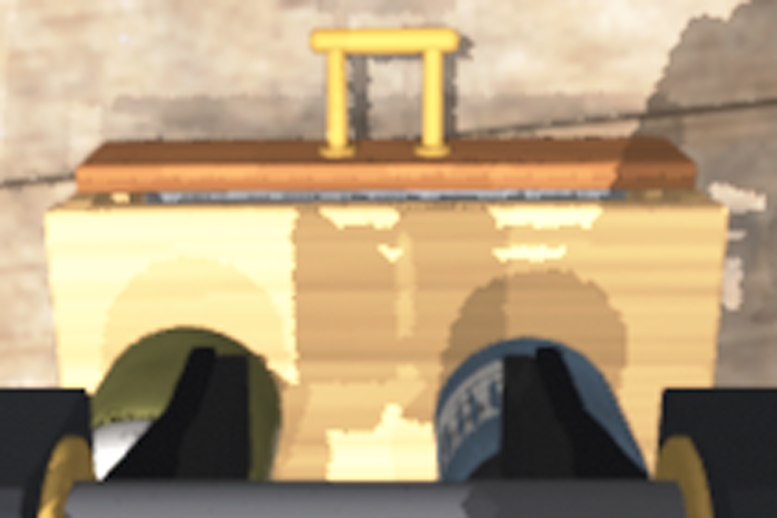

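Run:
```python
from h import *
w=camera("wrist");print(st()[0])
for n,u,v,z in(('bar',385,40,.036),('board front',385,166,.053),('board back',385,190,.053),('chest top front',385,208,.074),('chestL',46,208,.074),('chestR',728,208,.074)):
    X=pl(w,185+u/3.7,150+v/3.7,z)[:2];q=X-O;print(n,q@ex,q@ey)
```

```text
[0.44216433 0.32752446 0.22511949]
bar -0.06272181843339218 -0.0007878699238013304
board front -0.02196474981428782 -0.0009062594462895604
board back -0.013519773686745454 -0.0008979838352965497
chest top front -0.01274819294465768 -0.0010928108613370278
chestL -0.012942604329713907 -0.11147545874508388
chestR -0.012551546322815273 0.11055895690972695
```

>>> arm_command --plan '[[[0,0,0],0],[[0,0,0],0]]'

```text
time: 45.65
position: [0.4414, 0.3269, 0.2247]
tool_rot: [0.667, 0.233, -0.235, -0.667]
ft_force: [0.4, -0.4, 0.0]
grip_width: 0.0683
```

Run:
```python
from h import *
w=camera("wrist");print(st()[:2]);save(w["pixels"],"w29c",(185,150,395,290),3.7)
```

```text
(array([0.44171781, 0.327062  , 0.22490385]), np.float64(128.60885241837184))
```

View pics/w29c.png

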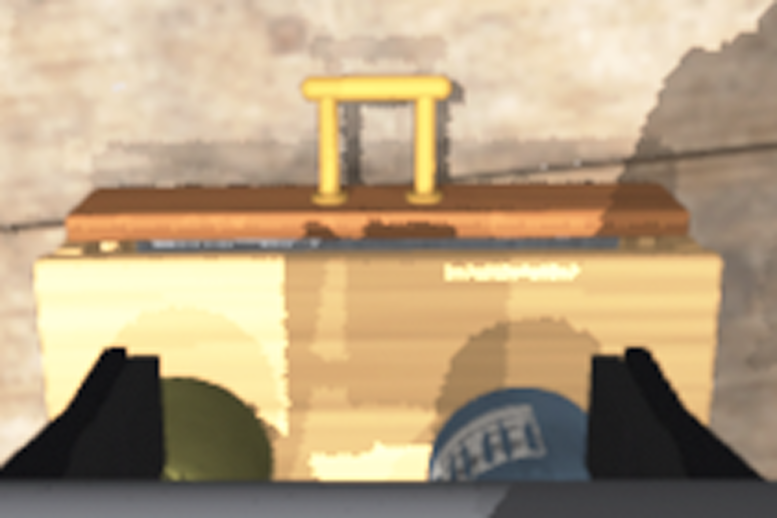

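Run:
```python
from h import *
w=camera("wrist")
for n,u,v,z in(('bar',376,88,.036),('board front',376,211,.053),('board back',376,237,.053),('chest top front',376,254,.074)):
    X=pl(w,185+u/3.7,150+v/3.7,z)[:2];q=X-O;print(n,q@ex,q@ey)
```

```text
bar -0.049788825933371486 -0.0034778369433717295
board front -0.009878285629407752 -0.003596165239749381
board back -0.0005515815071845261 -0.0036143308201390147
chest top front -0.0008659470644932441 -0.0036638649424703055
```

>>> arm_command --plan '[[[0.4,0.9,0],0],[[0.9,2.0,0],0],[[1.4,3.1,0],0],[[1.85,4.09,0],0],[[1.85,4.09,0],0]]' --fingers 1

```text
time: 46.25
position: [0.4902, 0.4325, 0.2251]
tool_rot: [-0.667, -0.235, 0.234, 0.668]
ft_force: [0.1, -0.4, -1.0]
grip_width: 0.0869
```

>>> arm_command --plan '[[[0,0,0],0],[[0,0,0],0]]'

```text
time: 46.45
position: [0.4883, 0.4289, 0.2253]
tool_rot: [0.668, 0.233, -0.234, -0.667]
ft_force: [-0.1, 0.1, 0.3]
grip_width: 0.0872
```

Run:
```python
from h import *
go(.488,.4294,.119,129.0)
w=camera("wrist");save(w["pixels"],"w30",None,1.4);print(px(w,[.488,.4294,.16])*1.4)
```

```text
t 46.45 at [0.4883 0.4289 0.2253] 128.6 units [-0.01  0.02 -4.25] yaw 0.08
[399.18913754 299.32006779]
```

View pics/w30.png

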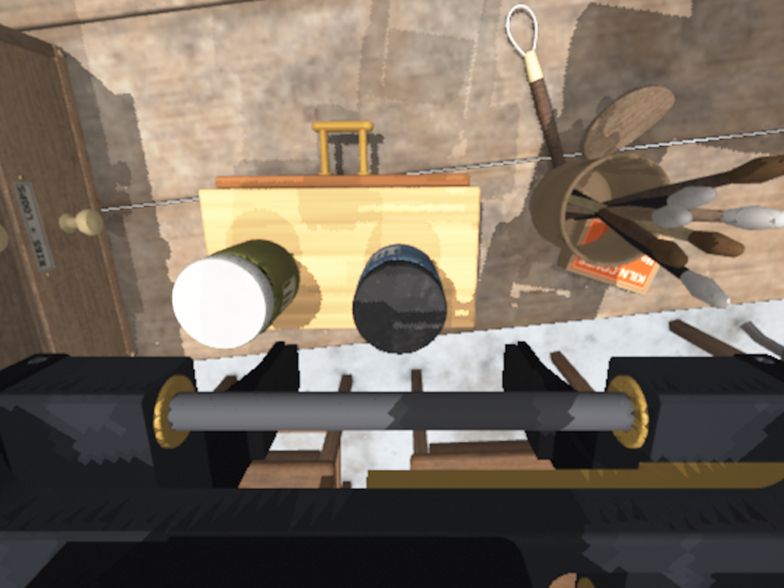

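>>> arm_command --plan '[[[0,0,-1.2],0.08],[[0,0,-2.4],0.08],[[0,0,-3.4],0.08],[[0,0,-4.2],0.08],[[0,0,-4.25],0.08]]'

```text
time: 47.0
position: [0.4868, 0.4277, 0.1167]
tool_rot: [0.667, 0.233, -0.238, -0.666]
ft_force: [-0.4, -0.0, 0.1]
grip_width: 0.0868
```

>>> arm_command --plan '[[[0,0,0],0],[[0,0,0],0],[[0,0,0],0],[[0,0,0],0],[[0,0,0],0]]' --fingers -1 --force 20

```text
time: 47.5
position: [0.4901, 0.4301, 0.1208]
tool_rot: [0.667, 0.237, -0.235, -0.666]
ft_force: [0.2, -1.3, 3.0]
grip_width: 0.0619
```

Run:
```python
from h import *
p,y,o=st();print(o["grip_width"]);go(.3296,.3374,p[2]+.045,129.0)
```

```text
0.06188420522068116
t 47.5 at [0.4901 0.4301 0.1208] 129.03 units [-6.42 -3.71  1.8 ] yaw -0.01
```

>>> arm_command --plan '[[[0,0,0.6],0],[[0,0,1.4],0],[[-1,-0.8,1.5],0],[[-2.2,-1.75,1.5],0],[[-3.4,-2.7,1.5],0]]'

```text
time: 48.0
position: [0.4027, 0.3618, 0.1574]
tool_rot: [-0.666, -0.236, 0.236, 0.667]
ft_force: [0.3, -0.1, -3.2]
grip_width: 0.0619
```

>>> arm_command --plan '[[[-1.2,-0.9,0],0],[[-2.3,-1.6,0],0],[[-2.98,-0.98,0],0],[[-2.98,-0.98,-0.5],0],[[-2.98,-0.98,-1.5],0]]'

```text
time: 48.5
position: [0.3306, 0.3395, 0.1214]
tool_rot: [-0.666, -0.239, 0.234, 0.667]
ft_force: [0.4, -0.6, -3.8]
grip_width: 0.0619
```

>>> arm_command --plan '[[[0,0,-1],0],[[0,0,-2],0],[[0,0,-2.6],0],[[0,0,-2.6],0],[[0,0,-2.6],0]]'

```text
time: 49.0
position: [0.3298, 0.3382, 0.0549]
tool_rot: [-0.666, -0.236, 0.236, 0.667]
ft_force: [0.6, -1.5, -3.2]
grip_width: 0.0621
```

Run:
```python
from h import *
go(.3304,.338,.046,129.0)
save(camera("side")["pixels"],"s31",(130,200,430,400),2.6)
```

```text
t 49.0 at [0.3298 0.3382 0.0549] 129.02 units [ 0.02 -0.01 -0.35] yaw -0.0
```

View pics/s31.png

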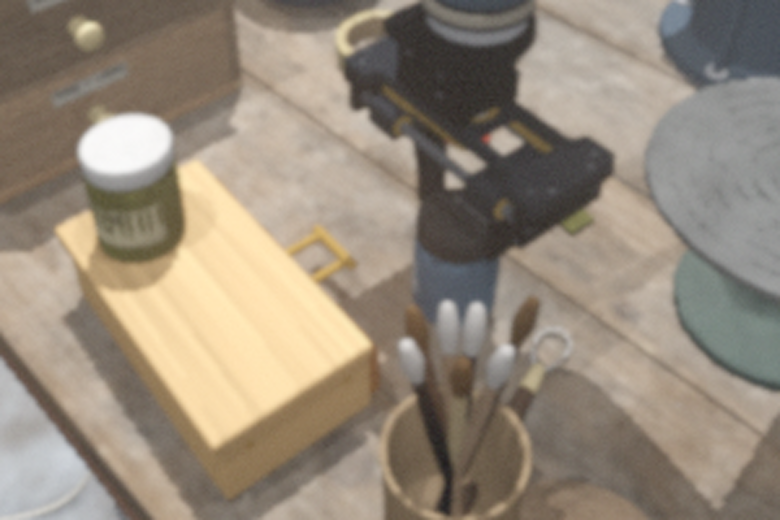

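>>> arm_command --plan '[[[0.02,0,-0.15],0],[[0.02,0,-0.3],0],[[0.02,0,-0.34],0],[[0.02,0,-0.34],0]]'

```text
time: 49.45
position: [0.3314, 0.3388, 0.0468]
tool_rot: [-0.666, -0.237, 0.235, 0.667]
ft_force: [1.1, 1.2, 3.5]
grip_width: 0.0618
```

>>> arm_command --plan '[[[0,0,-0.05],0],[[0,0,-0.05],0]]'

```text
time: 49.65
position: [0.332, 0.3388, 0.0464]
tool_rot: [-0.666, -0.238, 0.235, 0.667]
ft_force: [1.5, -1.1, 10.6]
grip_width: 0.0622
```

>>> arm_command --plan '[[[0,0,0.06],0],[[0,0,0.06],0],[[0,0,0.06],0],[[0,0,0.06],0]]' --fingers 1

```text
time: 50.05
position: [0.3297, 0.3377, 0.046]
tool_rot: [0.667, 0.236, -0.237, -0.666]
ft_force: [0.5, 0.5, 0.1]
grip_width: 0.0837
```

>>> arm_command --plan '[[[0,0,0.8],0],[[0,0,2],0],[[0,0,3.6],0],[[0,0,5.2],0],[[0,0,6.8],0]]'

```text
time: 50.55
position: [0.3294, 0.3376, 0.2174]
tool_rot: [0.667, 0.236, -0.237, -0.666]
ft_force: [0.7, 0.7, -0.1]
grip_width: 0.0871
```

Run:
```python
from h import *
go(.5623,.3383,.225,129.0)
w=camera("wrist");save(w["pixels"],"w32",None,1.4)
```

```text
t 50.55 at [0.3294 0.3376 0.2174] 129.03 units [9.31 0.03 0.3 ] yaw -0.01
```

View pics/w32.png

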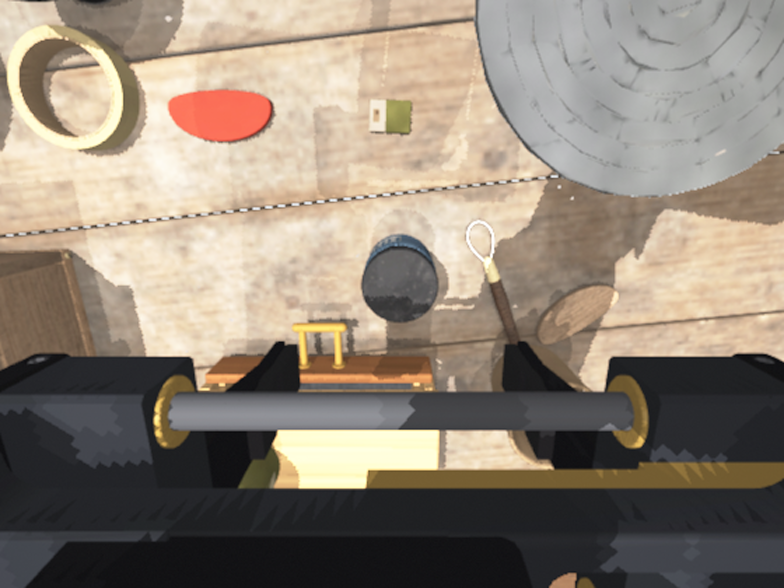

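>>> arm_command --plan '[[[1.5,0,0.3],0],[[3.2,0,0.3],0],[[5,0,0.3],0],[[6.8,0,0.3],0],[[8.4,0,0.3],0]]'

```text
time: 51.1
position: [0.5419, 0.3376, 0.2229]
tool_rot: [0.667, 0.236, -0.236, -0.667]
ft_force: [0.2, 1.0, -0.6]
grip_width: 0.0869
```

>>> arm_command --plan '[[[0.9,0.02,0],0],[[0.9,0.02,0],0],[[0.9,0.02,0],0],[[0.9,0.02,0],0]]'

```text
time: 51.5
position: [0.5608, 0.3384, 0.2231]
tool_rot: [-0.666, -0.235, 0.237, 0.666]
ft_force: [-0.5, -0.5, 0.3]
grip_width: 0.087
```

Run:
```python
from h import *
go(.5623,.3383,.119,129.0)
w=camera("wrist");save(w["pixels"],"w33",None,1.4);print(px(w,[.5623,.3383,.16])*1.4)
```

```text
t 51.5 at [0.5608 0.3384 0.2231] 129.06 units [ 0.06 -0.01 -4.16] yaw -0.01
[396.54191672 301.8807004 ]
```

View pics/w33.png

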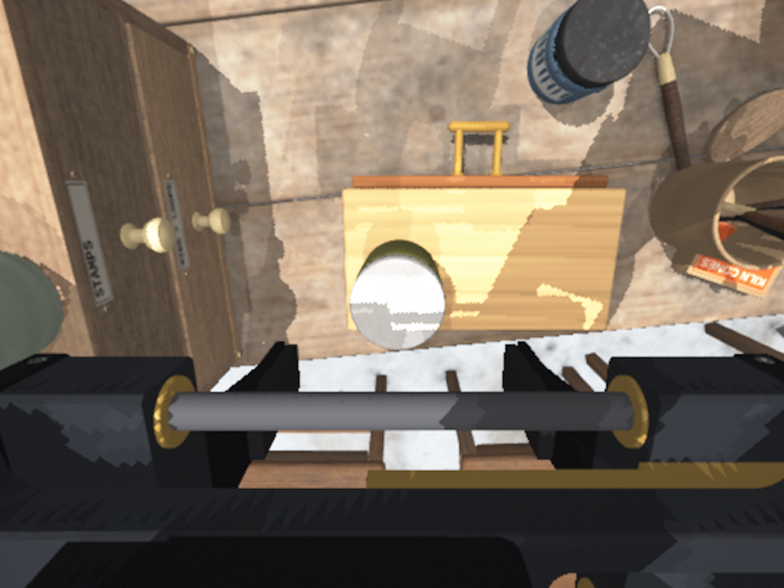

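>>> arm_command --plan '[[[0.03,0,-1.2],0],[[0.03,0,-2.4],0],[[0.03,0,-3.4],0],[[0.03,0,-4.1],0],[[0.03,0,-4.15],0]]'

```text
time: 52.05
position: [0.5601, 0.338, 0.1176]
tool_rot: [0.666, 0.234, -0.239, -0.666]
ft_force: [-0.3, -0.5, -0.5]
grip_width: 0.087
```

>>> arm_command --plan '[[[0,0,0],0],[[0,0,0],0],[[0,0,0],0],[[0,0,0],0],[[0,0,0],0]]' --fingers -1

```text
time: 52.55
position: [0.564, 0.3387, 0.1211]
tool_rot: [-0.667, -0.237, 0.235, 0.667]
ft_force: [-0.4, 0.2, 2.9]
grip_width: 0.0619
```

Run:
```python
from h import *
p,y,o=st();print(o["grip_width"]);go(.4298,.2245,p[2],129.0)
```

```text
0.06189846699926702
t 52.55 at [0.564  0.3387 0.1211] 129.02 units [-5.37 -4.57  0.  ] yaw -0.0
```

>>> arm_command --plan '[[[0,0,0.6],0],[[0,0,1.4],0],[[-1,-0.85,1.5],0],[[-2.2,-1.88,1.5],0],[[-3.4,-2.9,1.5],0]]'

```text
time: 53.05
position: [0.4774, 0.2653, 0.1581]
tool_rot: [0.666, 0.236, -0.236, -0.666]
ft_force: [-0.4, -0.9, -2.8]
grip_width: 0.0615
```

>>> arm_command --plan '[[[-1.1,-0.95,0],0],[[-1.93,-1.65,0],0],[[-1.93,-1.65,-0.3],0],[[-1.93,-1.65,-1.2],0],[[-1.93,-1.65,-2.2],0]]'

```text
time: 53.55
position: [0.4323, 0.2254, 0.1033]
tool_rot: [0.667, 0.238, -0.234, -0.666]
ft_force: [-0.2, 0.2, -2.3]
grip_width: 0.0616
```

>>> arm_command --plan '[[[0,0,-0.8],0],[[0,0,-1.5],0],[[0,0,-1.9],0],[[0,0,-1.9],0],[[0,0,-1.9],0]]'

```text
time: 54.05
position: [0.4308, 0.225, 0.0553]
tool_rot: [0.667, 0.237, -0.236, -0.666]
ft_force: [0.7, -0.4, -2.5]
grip_width: 0.0617
```

Run:
```python
from h import *
go(.4302,.2248,.046,129.0)
```

```text
t 54.05 at [0.4308 0.225  0.0553] 129.03 units [-0.03 -0.01 -0.37] yaw -0.01
```

>>> arm_command --plan '[[[-0.03,0,-0.15],0],[[-0.03,0,-0.3],0],[[-0.03,0,-0.36],0],[[-0.03,0,-0.36],0]]'

```text
time: 54.45
position: [0.4303, 0.2252, 0.0471]
tool_rot: [-0.666, -0.237, 0.235, 0.667]
ft_force: [-1.0, 0.4, 4.9]
grip_width: 0.0617
```

>>> arm_command --plan '[[[0,0,0],0],[[0,0,0],0],[[0,0,0],0],[[0,0,0],0]]' --fingers 1

```text
time: 54.85
position: [0.4294, 0.2247, 0.046]
tool_rot: [0.667, 0.236, -0.236, -0.667]
ft_force: [-0.5, -0.8, -0.1]
grip_width: 0.0836
```

>>> arm_command --plan '[[[0,0,0.8],0],[[0,0,2],0],[[0,0,3.6],0],[[0.6,0.5,5.2],0],[[1.5,1.6,6.8],0]]'

```text
time: 55.35
position: [0.4642, 0.2619, 0.215]
tool_rot: [0.667, 0.235, -0.236, -0.666]
ft_force: [2.7, 0.6, -0.8]
grip_width: 0.0869
```

>>> arm_command --plan '[[[0.8,2,0.8],0],[[1,4,2],0],[[1,4,2.8],0],[[1,4,2.8],0],[[1,4,2.8],0]]'

```text
time: 55.85
position: [0.4899, 0.3628, 0.283]
tool_rot: [0.667, 0.236, -0.237, -0.666]
ft_force: [0.3, -0.7, 0.8]
grip_width: 0.0874
```

Run:
```python
from h import *
print(st()[:2])
w=camera("wrist");save(w["pixels"],"w34",None,1.4)
save(camera("scene")["pixels"],"sc34");save(camera("side")["pixels"],"s34")
```

```text
(array([0.48994643, 0.36278581, 0.28304176]), np.float64(129.06641501743263))
```

View pics/w34.png

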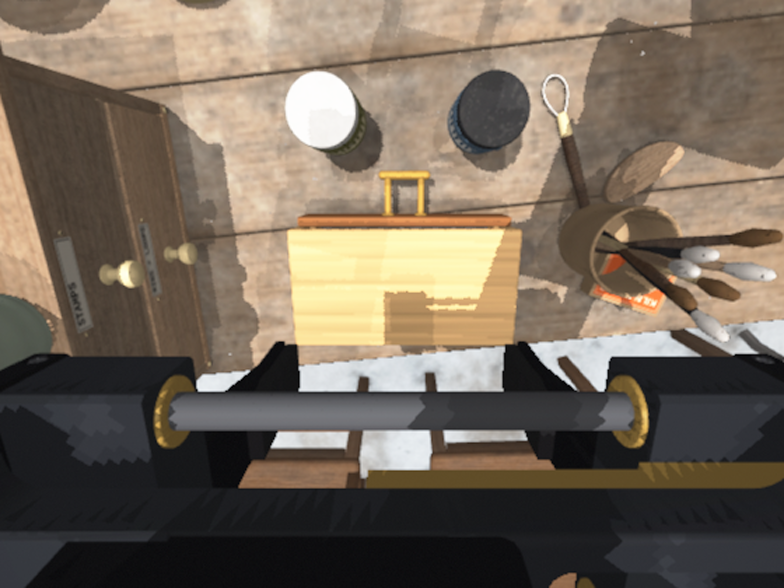

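View pics/s34.png

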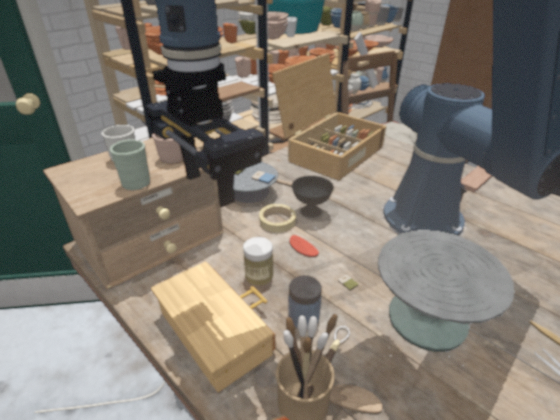

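View pics/sc34.png

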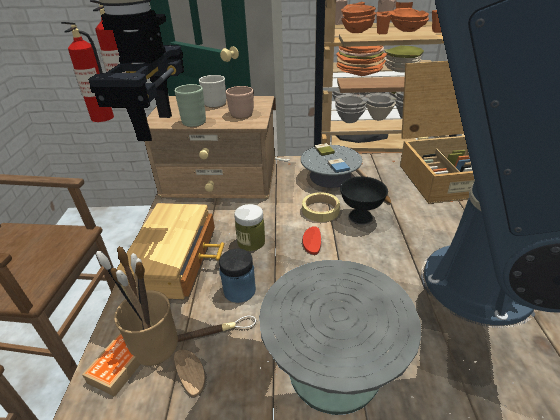

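Run:
```python
from h import *
for n,bj,oj in(("scene",(220,245,262,305),(232,202,268,252)),("side",(288,272,326,320),(240,236,276,282))):
    c=camera(n);a=cv2.imread(f"pics/{n}0.png");b=cv2.cvtColor(c["pixels"],cv2.COLOR_RGB2BGR)
    for k,(x0,y0,x1,y1) in(("blue",bj),("olive",oj)):
        m=10;T=a[y0:y1,x0:x1];S=b[y0-m:y1+m,x0-m:x1+m]
        r=cv2.matchTemplate(S,T,cv2.TM_CCOEFF_NORMED);_,v,_,l=cv2.minMaxLoc(r);dx,dy=l[0]-m,l[1]-m
        u,w=(x0+x1)/2,(y0+y1)/2
        print(n,k,v,(dx,dy),'shift mm',((pl(c,u+dx,w+dy,.04)-pl(c,u,w,.04))*1000).round(1)[:2])
```

```text
scene blue 0.7802919745445251 (-3, 0) shift mm [4.3 4. ]
scene olive 0.9408757090568542 (0, 0) shift mm [0. 0.]
side blue 0.900506317615509 (-2, 1) shift mm [4.1 2.7]
side olive 0.9496253132820129 (1, 0) shift mm [-2.2 -0. ]
```

Run:
```python
from h import *
save(camera("scene")["pixels"],"sc35",(280,130,400,220),6)
```

```text
(no output)
```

View pics/sc35.png

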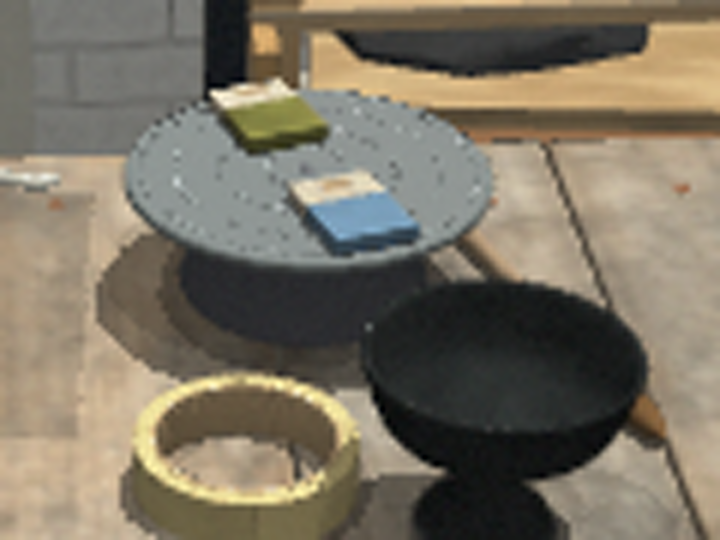

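Both tiles lie flat on the wheel: olive at (268,115), blue at (353,212) in the crop.

```bash
python3 -c "
from rig import hand_in;print(hand_in())"
```

```text
the job is handed in; nothing more can be done
None
```

I ran the whole sequence and handed the job in at about 56 s of the 138 s allowed. `hand_in()` reports no verdict. In order: jars onto the chest, drawer pulled fully out, each tile onto the strip of its own colour, drawer pushed shut, jars back on their spots.

**Last checks (camera estimates):**
- **Tiles:** both lie flat. Their centres measured about 51 mm (blue) and 50 mm (olive) from the hub, against 50 mm for the strips. Their lengths were within about 2° of the strips.
- **Wheel:** it showed no visible turn.
- **Drawer:** the back of the front board measured within about 1 mm of the chest front, so it reads as shut. The push also met a firm stop.
- **Jars:** both stand upright. Compared with the start pictures, the olive jar is about 0–2 mm from its first spot and the blue jar about 5–6 mm, inside the 15 mm limit.
- **Arm:** it was raised clear of everything at the end.

**What went wrong or disagreed:**
- The first pull slid off the handle without moving the drawer.
- The cause was that the fingertips sit about 28–30 mm above the reported TCP, not at it as described. I found the offset from the pictures, confirmed it by touching the drawer's felt floor, and lowered the later grasps to suit. The second pull worked.

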